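Clamp a plug gauge in the bench micrometer until the ratchet clicks

ROBOT

A 6-joint arm with a two-finger parallel gripper is mounted at the origin on a cart in front of the work surface, level with it; the furniture and walls round the work are solid. World frame = base frame: x ahead of the robot, y to its left, z up, the work surface at z = 0. Lengths are in m, angles in rad, forces in N, time in s.
With the tool pointing down it reaches from about 0.35 to 0.775 m from the base axis. Payload 7.3 kg.
Tool frame: the origin (TCP) lies at the very end of the fingers, on their centre line; the grasp point (between the pads) lies 19 mm behind it (robot.hold_point_z is the distance from the TCP to the grasp point, in m); y points along the fingers, z is the direction in which the jaws open and shut, and the axes are right-handed (so a half turn about y gives the same grasp; the last joint's range is limited). The gripper opens to 92 mm and grips with 3 to 60 N. Pads are 19 mm wide; open, the fingers measure 130 mm over their backs; the gripper's body (75 mm by 190 mm) begins 47 mm behind the grasp point.
Start: joints at [1.171, 0.342, 1.524, -0, 1.275, -0.146], TCP at [0.132, 0.508, 0.194] pointing down, gripper open.
Joint ranges: [-2.53, 2.53], [-0.77, 2.02], [0.04, 2.7], [-1, 4.14], [0.28, 2.66], [-3.11, 3.11]. Speed limits (rad/s): [2.57, 2.57, 3.14, 3.14, 3.14, 3.14].

INTERFACE

Orientations are given as [roll, pitch, yaw] about the fixed x, y, z axes, in that order (R = Rz(yaw) Ry(pitch) Rx(roll)).
In Python, from cell import robot gives the robot as it stands.
- The arm moves only by the shell command python3 -m crank 'ROWS' [OPENING] [FORCE]. ROWS is a JSON object of lists of equal length, an entry for each row: "xyz": the shift along the tool's x, y, z in cm, a list of three; "roll": the turn about the tool's y in degrees. A call has 1 to 20 rows; each row shifts and turns the commanded pose from where the row before left it, along the tool's axes as they then stand; what a row does not reach is not made up. A row lasts 1/10 s, in which the tool goes at most 50 mm and 8.59 degrees, less where a joint would pass 70% of its speed; a pose out of reach is approached as far as the arm can. A call is refused whole if a number of a shift passes 5 or a number of a turn 8.59, either way. A call with a gripper value outside its range is refused whole. OPENING is the gripper command: -1 is fully open, 1 is shut, values between are in proportion, set as the call begins (- or left out, the last holds). The fingers move at their own pace and stop on an object; FORCE is the grip in N (left out, the last holds). Time passes only in rows, so rows that do not move let the fingers close. It gives the time, the measured TCP pose, the force and the opening at its end, in the units of the state.
- robot.observe(): the state, without advancing time (a new reading comes with each control period).
- robot.read_camera(name): name is "scene" or "top"; returns the picture (384x512x3 uint8, red, green, blue); there is no depth.
- robot.calibration(name): a dict with "intrinsics" (3x3 intrinsics, pixels), "D" ([k1, k2, p1, p2, k3] as OpenCV has them; the pictures are not rectified), "pose" (4x4, takes a point from camera to world coordinates). Camera axes: x right, y down, z forward; pixel columns grow to the right and rows downward; lengths in m; the calibration is good to about 2 mm. A picture is of the moment at which its call begins. calibration takes no time and is no camera call.
- robot.hand_in(): hands the job in, once; it reports no verdict.
The state is a dict: "time": time; "qpos": joint angles; "qvel": joint speeds; "joint_efforts": joint torques, N m; "tool_pos": TCP position; "tool_rot": TCP orientation; "contact_force": force on the tool from outside, world axes, zero at the start; "torque": the same for the moment, N m; "opening": finger opening in m.
Only numpy, scipy, OpenCV 4.12 (cv2) and the standard library are available. Lean on these libraries where they do the work, as an engineer would, in place of code of your own. Each camera call takes 0.05 s, during which the arm holds its last target.

TASK

Draw the plain steel plug gauge out of the gauge rack by its thick end, put it down, take it again by its handle and lay it flat along the bed of the upright bench micrometer with the thick end centred under the spindle. Let go of it, then turn the black ratchet cap clockwise until the spindle bears on the gauge and the slip clutch has clicked round by an eighth of a turn or more, and leave the gauge clamped there. Leave the threaded gauge in its bay and the other things on the bench where they are.

Things in the scene. Friction and masses are not known exactly. Their poses are not given: they have to be found in the camera images.
- plug_gauge: bright steel plain plug gauge, 111 mm long, 0.16 to 0.26 kg, lying flat in one of the rack's bays. Origin at mid-length on its underside; own y axis along it. Plain cylinder 26.4 mm thick, 25 mm long, y -55 to -30 mm; neck 16 mm thick, y -30 to -10; hexagonal handle 24 mm wide, 23 mm high, y -11 to +55. Lying flat, the cylinder's axis is 13.5 mm, its top 27 mm above the surface
- thick_end (a point): centre of the plug gauge's thick cylinder (y = -42.5, z = 13.5 mm in the gauge's frame)
- handle (a point): point in the hexagonal handle (y = +25, z = 11.5 mm in the gauge's frame), 67.5 mm from thick_end
- thread_gauge: thread plug gauge in the other bay: black handle with a red band, thin steel ends 10 mm thick, 87 mm long, 12 mm wide; stays there. Origin at mid-length on its underside, y axis along it
- rack: fixed gauge rack; origin on the bench. Base plate 4 mm thick, x -78 to 78, y -152 to 78 mm; the gauges lie on it along y, one in each bay (bay centres x = -37, +37; 70 mm wide). A grey hood, top 45 mm above the bench, covers y -14 to +78 and hides the handles; the gauge ends (the thick cylinder) stick out of its open front, facing -y, over a free apron 138 mm long for drawing a gauge out
- micrometer: fixed upright bench micrometer, spindle vertical; origin on the bench, on the spindle's axis. Flat bed 54 mm wide, top 25 mm above the bench, y -19 to +115 mm. Column at y -68 to -42; an arm 66 to 88 mm above the bench carries a boss (radius 16 mm) round the spindle; its +y, +x and -x sides are open. The gauge lies along y, thick end under the spindle, handle to +y
- anvil (a point): point of the bed's top straight below the spindle, marked by a dark disc of 26 mm diameter, 25 mm above the bench; axes as the micrometer's
- cap_grip (a point): on the spindle's axis in the ratchet cap, 14 mm below its top. The cap is black, knurled, 28 mm in diameter and 28 mm high, a white radial line on top; it stands 104.5 to 132.5 mm above the bench and keeps that height as it turns; the thimble beneath it (92 to 104 mm above the bench) is thinner, 21 mm
- thimble (a joint): turn of the thimble in rad, growing clockwise seen from above; it lowers the spindle by 20 mm a turn (3.18 mm per rad; quick-action screw), does not turn back by itself, and stalls when the spindle bears on the gauge, after 2 to 3.2 rad from the start
- ratchet (a joint): turn of the ratchet cap relative to the thimble, in rad: 0 at the start, stays so while the cap drives the thimble, and grows clockwise as the clutch slips (clicks). Turning takes 0.03 N m while the spindle runs free, 0.06 N m while the clutch slips. An eighth of a turn is 0.79 rad
- notebook: blue bound notebook, 148 x 106 x 14 mm, fixed; leave alone
- brush: bench brush with wooden handle, 145 mm long, lying; leave alone
- loupe: black round loupe, 36 mm wide, 19 mm high; leave alone
- setting_ring: plain steel setting ring, 45 mm wide, 12 mm high; leave alone
- marker_black: marker pen with black cap, 138 mm long, lying near the front edge; leave alone
- screwdriver_b: screwdriver with yellow handle, 136 mm long, lying near the front edge; leave alone
- spindle: steel spindle of the micrometer, 12 mm thick, moves straight down as the thimble turns; origin at the centre of its flat lower face (16 mm diameter), at the start 7 to 10 mm above where the top of a gauge lying on the bed will be

How it is judged:
By the outcome, as a careful person would: the job done as asked, in the order asked, and still so for the second after the job is handed in, with the robot touching nothing.
It also fails if it takes over 72 s, if anything falls off the work surface, if the arm or the gripper's body presses on something with over 40 N, if the wrist force passes 120 N, or if a joint passes its speed limit or range.

## Working session

There is one attempt and no reset: what is moved stays moved. The work goes in short steps, Python scripts to look and compute and a shell command to move; the robot and the scene stay as the last step left them, time stands still between calls to the robot, and variables do not carry over. Pictures are saved under pics/ and viewed, and the job is handed in when it is done.

```bash
ls; mkdir -p pics; python3 - <<'E'
from cell import robot
import cv2,numpy as np
s=robot.observe();print(s)
for n in("scene","top"):
    cv2.imwrite(f"pics/{n}0.png",robot.read_camera(n)[:,:,::-1])
    c=robot.calibration(n);print(n,c)
E
```

```text
pics
{'time': 0.0, 'qpos': array([ 1.17100696e+00,  3.42703137e-01,  1.52506345e+00, -2.45780051e-05,
        1.27541149e+00, -1.45973907e-01]), 'qvel': array([ 0.00031117, -0.00065214, -0.00128132, -0.00174813,  0.00217275,
       -0.00013753]), 'joint_efforts': array([ 5.67388270e-04, -4.31236911e+01, -2.44222695e+01,  7.18102790e-02,
        5.57763828e-02, -1.50990586e-04]), 'tool_pos': array([0.13160907, 0.50773426, 0.19333898]), 'tool_rot': array([-1.57236831e+00,  2.07356963e-04, -2.53808447e-01]), 'contact_force': array([-0.29380298, -0.22410949, -0.19515356]), 'torque': array([-0.02728445,  0.05072388, -0.06075858]), 'opening': 0.09169601033724305}
scene {'intrinsics': array([[421.29681997,   0.        , 253.66347656],
       [  0.        , 421.29681997, 183.69608739],
       [  0.        ,   0.        ,   1.        ]]), 'D': array([0.03968949, 0.        , 0.        , 0.        , 0.        ]), 'pose': array([[ 0.7521198 , -0.37550912,  0.54157982, -0.10657312],
       [-0.65899575, -0.42060618,  0.62355036, -0.772664  ],
       [-0.00635702, -0.82588337, -0.56380515,  0.76320127],
       [ 0.        ,  0.        ,  0.        ,  1.        ]])}
top {'intrinsics': array([[364.70169845,   0.        , 250.71814573],
       [  0.        , 364.70169845, 182.97381622],
       [  0.        ,   0.        ,   1.        ]]), 'D': array([-0.035111,  0.      ,  0.      ,  0.      ,  0.      ]), 'pose': array([[ 0.02642289, -0.99759352,  0.06410141,  0.4460368 ],
       [-0.99964801, -0.0262155 ,  0.00407443, -0.02964812],
       [-0.00238417, -0.0641865 , -0.99793507,  1.21441349],
       [ 0.        ,  0.        ,  0.        ,  1.        ]])}
```

View pics/scene0.png

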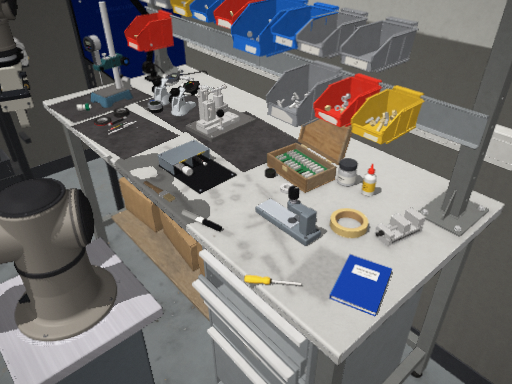

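View pics/top0.png

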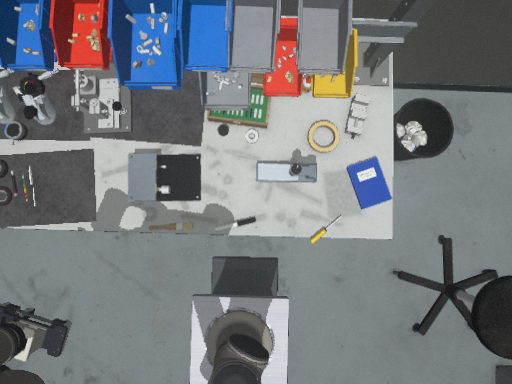

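```bash
python3 - <<'E'
import cv2
t=cv2.imread("pics/top0.png");s=cv2.imread("pics/scene0.png")
cv2.imwrite("pics/t1.png",cv2.resize(t[130:250,90:240],None,fx=5,fy=5,interpolation=cv2.INTER_CUBIC))
cv2.imwrite("pics/t2.png",cv2.resize(t[110:250,220:400],None,fx=4,fy=4,interpolation=cv2.INTER_CUBIC))
cv2.imwrite("pics/s1.png",cv2.resize(s[125:245,120:280],None,fx=5,fy=5,interpolation=cv2.INTER_CUBIC))
cv2.imwrite("pics/s2.png",cv2.resize(s[160:310,230:400],None,fx=4,fy=4,interpolation=cv2.INTER_CUBIC))
E
```

```text
(no output)
```

View pics/t1.png

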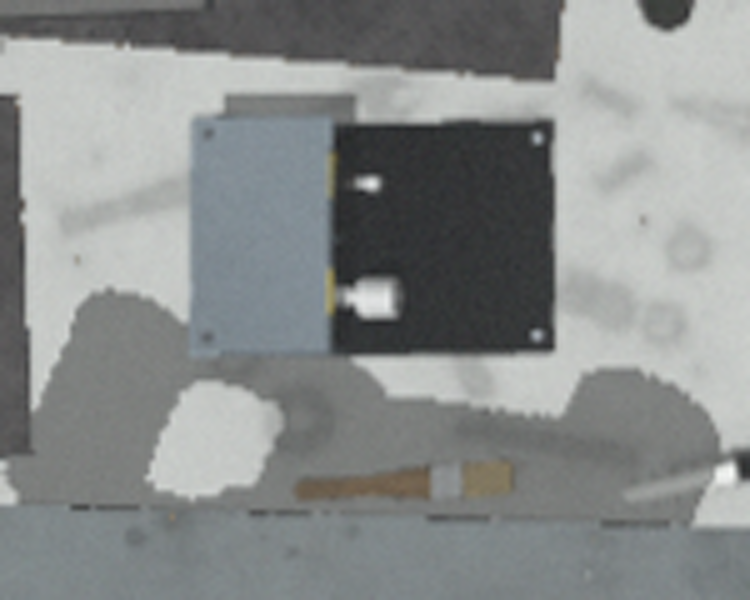

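View pics/t2.png

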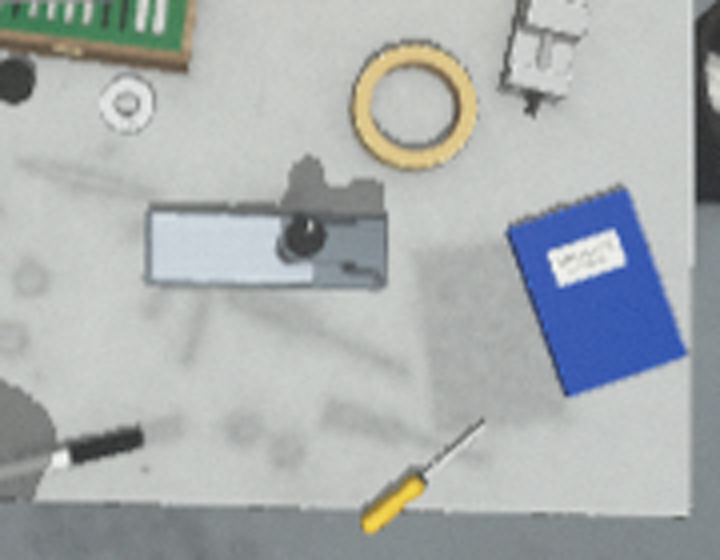

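View pics/s1.png

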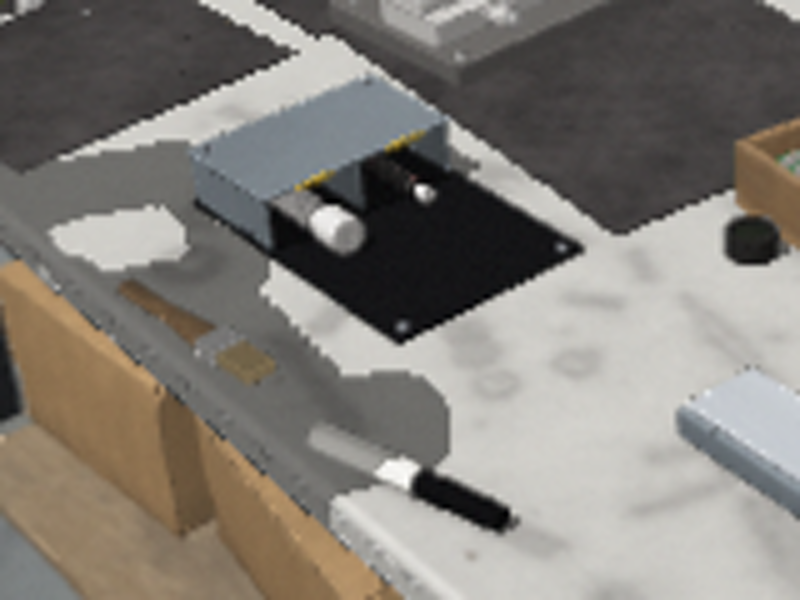

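View pics/s2.png

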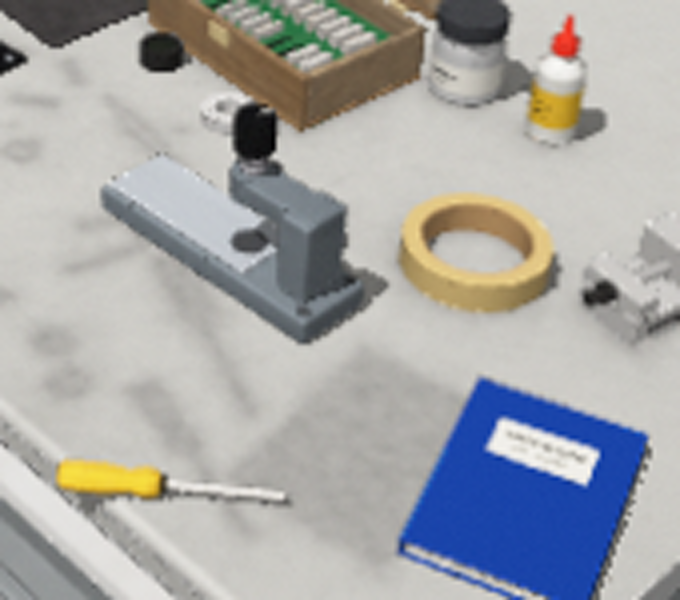

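```bash
cat > h.py <<'E'
import numpy as np,cv2
from cell import robot
C={n:robot.calibration(n) for n in("scene","top")}
def ray(n,p):
    c=C[n];q=cv2.undistortPoints(np.array([[p]],float),c["intrinsics"],c["D"])[0,0]
    T=c["pose"];return T[:3,3],T[:3,:3]@np.array([q[0],q[1],1.])
def cast(n,p,z):
    o,d=ray(n,p);return o+d*(z-o[2])/d[2]
def tri(pt,ps):
    A=[];b=[]
    for n,p in(("top",pt),("scene",ps)):
        o,d=ray(n,p);d/=np.linalg.norm(d);M=np.eye(3)-np.outer(d,d);A.append(M);b.append(M@o)
    return np.linalg.lstsq(np.vstack(A),np.hstack(b),rcond=None)[0]
def proj(n,X):
    c=C[n];Ti=np.linalg.inv(c["pose"]);return cv2.projectPoints(np.array([X],float),cv2.Rodrigues(Ti[:3,:3])[0],Ti[:3,3],c["intrinsics"],c["D"])[0][0,0]
def crop(u,v,x0,y0,s): return (x0+(u+.5)/s-.5,y0+(v+.5)/s-.5)
def save(n,name,box,s,im=None):
    im=robot.read_camera(n) if im is None else im
    x0,y0,x1,y1=box
    cv2.imwrite("pics/"+name,cv2.resize(im[y0:y1,x0:x1,::-1],None,fx=s,fy=s,interpolation=cv2.INTER_CUBIC));return im
E
python3 - <<'E'
from h import *
np.set_printoptions(precision=4,suppress=True)
t=lambda u,v:crop(u,v,90,130,5)
s=lambda u,v:crop(u,v,120,125,5)
print("hood tl,tr,bl,br z45")
for p in((191,117),(333,119),(190,355),(333,354)):print(cast("top",t(*p),.045))
print("apron tr br z4")
for p in((553,122),(553,352)):print(cast("top",t(*p),.004))
print("scene apron corners",[cast("scene",s(*p),.004) for p in((583,247),(402,342))])
print("thick cyl outline: end x, axis z")
for p in((402,298),(358,298)):print(cast("top",t(*p),.0175))
for p in((380,278),(380,319)):print(cast("top",t(*p),.0175))
print("scene end-face centre",cast("scene",s(344,237),.0175))
print("thread end",cast("top",t(383,183),.013))
t=lambda u,v:crop(u,v,220,110,4)
s=lambda u,v:crop(u,v,230,160,4)
print("mic bed tl,bl z25; base");
for p in((150,206),(148,286)):print(cast("top",t(*p),.025))
for p in((386,210),(384,288)):print(cast("top",t(*p),.025))
print("cap top",cast("top",t(306,237),.1325))
print("anvil scene",cast("scene",s(252,241),.025))
print("cap tri",tri(t(306,237),s(256,112)))
g=robot.read_camera("top")
print("table corners",cast("top",t(690,515),0),cast("top",(95,228),0))
print("notebook",[cast("top",t(*p),.014) for p in ((508,228),(570,395))])
print("box corner",cast("top",t(188,70),.03))
print("jar,tape",cast("top",t(413,104),.0))
E
```

```text
hood tl,tr,bl,br z45
[0.6082 0.3767 0.045 ]
[0.6091 0.2838 0.045 ]
[0.4539 0.3698 0.045 ]
[0.4571 0.2772 0.045 ]
apron tr br z4
[0.6165 0.1469 0.004 ]
[0.4628 0.1414 0.004 ]
scene apron corners [array([0.6171, 0.1483, 0.004 ]), array([0.465 , 0.1393, 0.004 ])]
thick cyl outline: end x, axis z
[0.4954 0.2404 0.0175]
[0.4946 0.2695 0.0175]
[0.5082 0.2555 0.0175]
[0.4812 0.2543 0.0175]
scene end-face centre [0.495  0.2455 0.0175]
thread end [0.5716 0.2572 0.013 ]
mic bed tl,bl z25; base
[ 0.5948 -0.0439  0.025 ]
[ 0.529  -0.0439  0.025 ]
[ 0.5966 -0.2376  0.025 ]
[ 0.5324 -0.2369  0.025 ]
cap top [ 0.5612 -0.1594  0.1325]
anvil scene [ 0.5661 -0.1608  0.025 ]
cap tri [ 0.5619 -0.16    0.1347]
table corners [ 0.352  -0.4991  0.    ] [0.3599 0.4908 0.    ]
notebook [array([ 0.5858, -0.341 ,  0.014 ]), array([ 0.449 , -0.3937,  0.014 ])]
box corner [ 0.7075 -0.0723  0.03  ]
jar,tape [ 0.6903 -0.2635  0.    ]
```

The steel gauge is in the nearer bay, thick end at about (0.495, 0.2555). The rack's yaw is about 2.4° and the micrometer axis is near (0.562, -0.160). I'll turn the tool first.

```bash
cat >> h.py <<'E'
from scipy.spatial.transform import Rotation as R
def delta(xyz,yaw=None):
    s=robot.observe();r=s["tool_rot"];M=R.from_euler("xyz",r).as_matrix()
    d=M.T@(np.array(xyz)-s["tool_pos"])*100
    print("t %.1f"%s["time"],"pos",s["tool_pos"].round(4),"rot",r.round(4),"F",s["contact_force"].round(1),"T",s["torque"].round(2),"open %.4f"%s["opening"],"q",s["qpos"].round(2))
    print("tool delta cm",d.round(2),"norm %.2f"%np.linalg.norm(d), "roll deg", None if yaw is None else -np.degrees(yaw-r[2]).round(2))
E
python3 -m crank '{"xyz":[[0,0,0],[0,0,0],[0,0,0],[0,0,0],[0,0,0],[0,0,0],[0,0,0],[0,0,0],[0,0,0],[0,0,0]],"roll":[8,8,8,8,8,8,8,8,8,1]}' -0.1
python3 -c "
from h import *
delta([.495,.2555,.10],-1.529)"
```

```text
time: 1.15
tool_pos: [0.1318, 0.508, 0.1938]
tool_rot: [-1.571, -0.001, -1.53]
contact_force: [0.4, -0.7, -0.2]
opening: 0.0506
t 1.1 pos [0.1318 0.508  0.1938] rot [-1.5710e+00 -5.0000e-04 -1.5298e+00] F [ 0.4 -0.7 -0.2] T [-0.12  0.03 -0.  ] open 0.0506 q [ 1.17  0.34  1.52 -0.    1.28  1.13]
tool delta cm [26.72  9.38 35.26] norm 45.22 roll deg -0.05
```

```bash
python3 -m crank '{"xyz":[[2.6,0.9,3.5],[2.6,0.9,3.5],[2.6,0.9,3.5],[2.6,0.9,3.5],[2.6,0.9,3.5],[2.6,0.9,3.5],[2.6,0.9,3.5],[2.6,0.9,3.5],[2.6,0.9,3.5],[2.6,0.9,3.5],[0.7,0.4,0.3],[0,0,0],[0,0,0]],"roll":[0,0,0,0,0,0,0,0,0,0,0,0,0]}'
python3 - <<'E'
from h import *
delta([.495,.2555,.007],-1.529)
im=save("top","t3.png",(90,120,240,240),5)
im=save("scene","s3.png",(110,110,270,230),5)
E
```

```text
time: 2.45
tool_pos: [0.4949, 0.2571, 0.1]
tool_rot: [-1.572, 0.0, -1.526]
contact_force: [0.2, 0.4, 0.2]
opening: 0.0507
t 2.5 pos [0.4949 0.2571 0.1   ] rot [-1.5719e+00  2.0000e-04 -1.5264e+00] F [0.2 0.4 0.2] T [-0.12  0.04  0.01] open 0.0507 q [0.34 0.49 1.57 0.   1.09 0.3 ]
tool delta cm [0.16 9.3  0.01] norm 9.30 roll deg 0.15
```

View pics/s3.png

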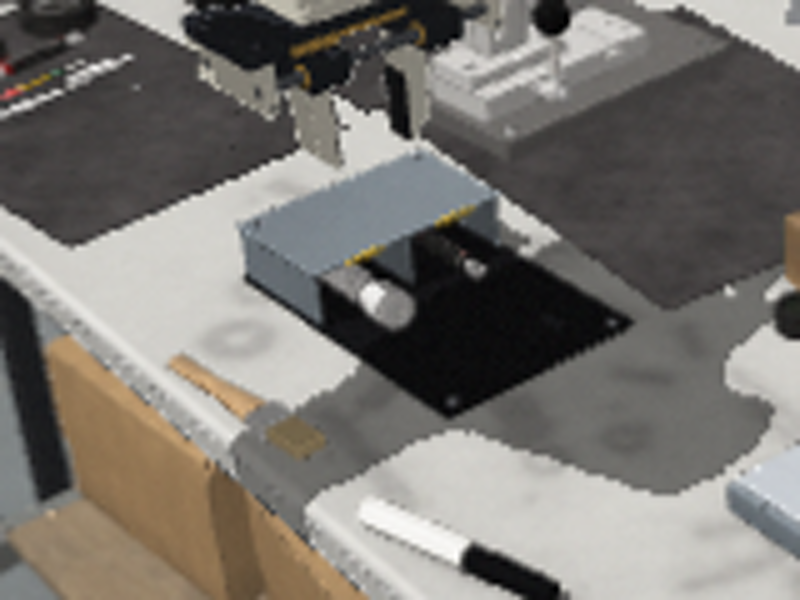

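The gripper is above the thick end and clear of the hood, with the gauge end at about crop pixel (385, 300). I'll descend and grip.

```bash
python3 -m crank '{"xyz":[[0.4,2.3,0],[0,2.3,0],[0,2.3,0],[0,1.4,0],[0,0.5,0],[0,0.4,0],[0,0,0],[0,0,0]],"roll":[0,0,0,0,0,0,0,0]}'
python3 -c "
from h import *
delta([.495,.2535,.007],-1.529)"
python3 -m crank '{"xyz":[[0,0,0],[0,0,0],[0,0,0],[0,0,0],[0,0,0],[0,0,0]],"roll":[0,0,0,0,0,0]}' 1 25
python3 -c "
from h import *
delta([.495,.2535,.007],-1.529)"
```

```text
time: 3.35
tool_pos: [0.4965, 0.253, 0.0089]
tool_rot: [-1.569, 0.001, -1.527]
contact_force: [0.1, -0.1, -0.5]
opening: 0.0503
t 3.4 pos [0.4965 0.253  0.0089] rot [-1.5693e+00  5.0000e-04 -1.5274e+00] F [ 0.1 -0.1 -0.5] T [-0.07  0.06 -0.04] open 0.0503 q [0.33 0.61 1.66 0.   0.88 0.29]
tool delta cm [-0.05  0.19 -0.15] norm 0.25 roll deg 0.09
time: 3.95
tool_pos: [0.4961, 0.2526, 0.008]
tool_rot: [-1.571, 0.0, -1.528]
contact_force: [0.1, 0.4, -0.1]
opening: 0.0071
t 4.0 pos [0.4961 0.2526 0.008 ] rot [-1.5708e+00  1.0000e-04 -1.5279e+00] F [ 0.1  0.4 -0.1] T [-0.06  0.06  0.03] open 0.0071 q [0.33 0.61 1.66 0.   0.87 0.29]
tool delta cm [-0.09  0.1  -0.11] norm 0.18 roll deg 0.06
```

```bash
python3 - <<'E'
from h import *
im=save("top","t4.png",(90,120,240,240),5)
im=save("scene","s4.png",(110,110,270,230),5)
delta([.495,.2535,.007],-1.529)
E
```

```text
t 4.0 pos [0.4961 0.2526 0.008 ] rot [-1.5708e+00  1.0000e-04 -1.5279e+00] F [ 0.6  0.2 -0.3] T [-0.12  0.01  0.01] open 0.0015 q [0.33 0.61 1.66 0.   0.87 0.29]
tool delta cm [-0.1   0.1  -0.11] norm 0.18 roll deg 0.06
```

View pics/s4.png

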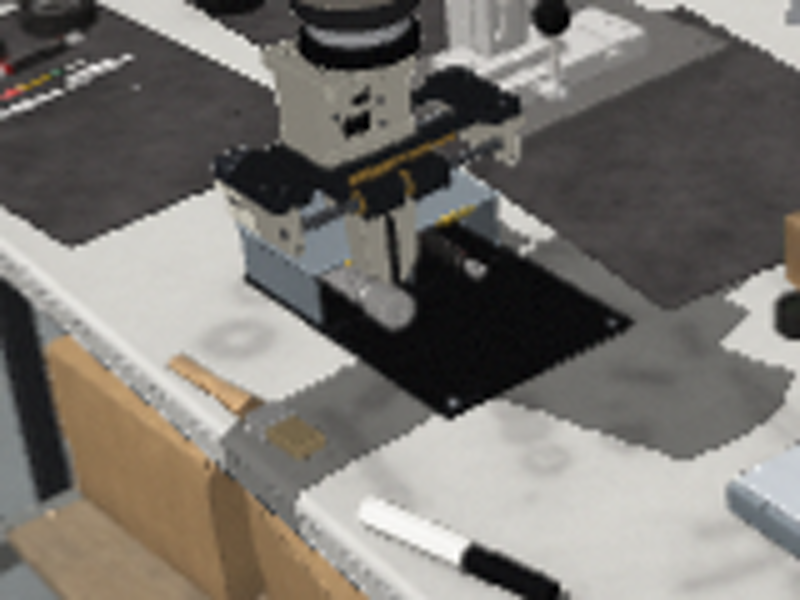

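View pics/t4.png

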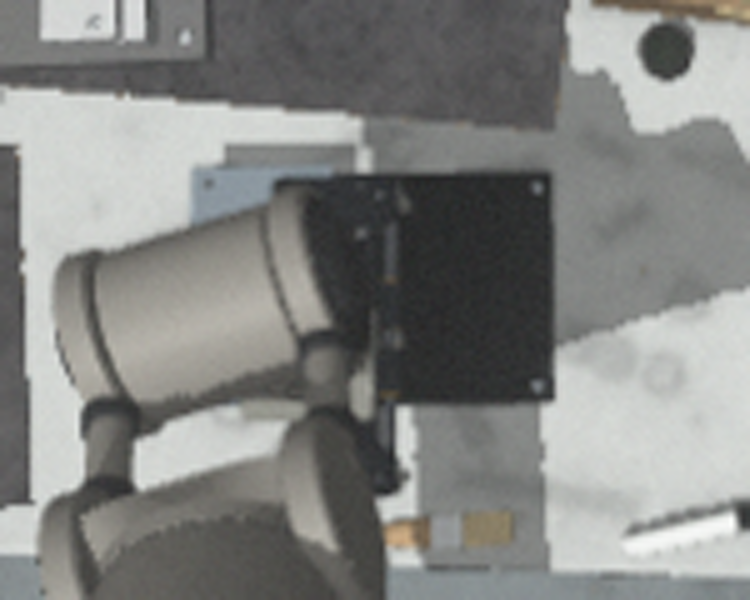

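```bash
python3 - <<'E'
from h import *
for X in ([.4961,.2526,.008],[.4961,.2526,.027],[.4961,.2526,.06],[.495,.2425,.0175],[.495,.2555,.0175],[.495,.2555,.031]):
    p=proj("scene",X);q=proj("top",X);print(X,((p-[110,110])*5+2).round(),((q-[90,120])*5+2).round())
E
```

```text
[0.4961, 0.2526, 0.008] [391. 319.] [387. 347.]
[0.4961, 0.2526, 0.027] [388. 295.] [380. 346.]
[0.4961, 0.2526, 0.06] [383. 252.] [368. 343.]
[0.495, 0.2425, 0.0175] [397. 314.] [399. 349.]
[0.495, 0.2555, 0.0175] [385. 306.] [379. 348.]
[0.495, 0.2555, 0.031] [383. 289.] [374. 347.]
```

```bash
python3 - <<'E'
from h import *
for X in ([.4949,.2571,.1],[.4949-.025,.2571,.1],[.4949+.025,.2571,.1],[.4949,.2571,.119],[.4949,.2571,.13]):
    p=proj("scene",X);q=proj("top",X);print(X,((p-[110,110])*5+2).round(),((q-[90,120])*5+2).round())
im=save("scene","s5.png",(150,120,220,180),11)
E
python3 -c "
import cv2
"
```

```text
[0.4949, 0.2571, 0.1] [371. 196.] [345. 342.]
[0.4699, 0.2571, 0.1] [338. 209.] [343. 382.]
[0.5199, 0.2571, 0.1] [404. 183.] [347. 301.]
[0.4949, 0.2571, 0.119] [368. 169.] [337. 340.]
[0.4949, 0.2571, 0.13] [366. 154.] [332. 339.]
```

View pics/s5.png

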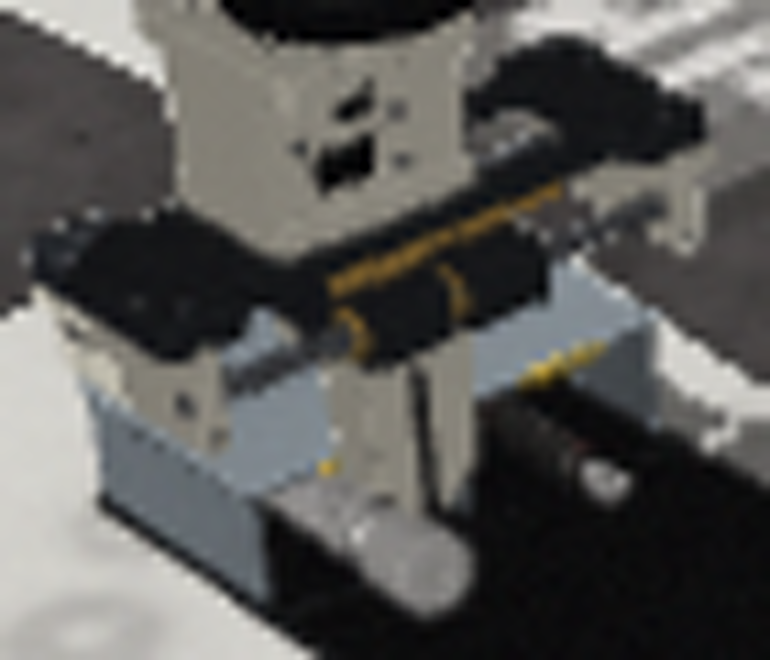

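View pics/t3.png

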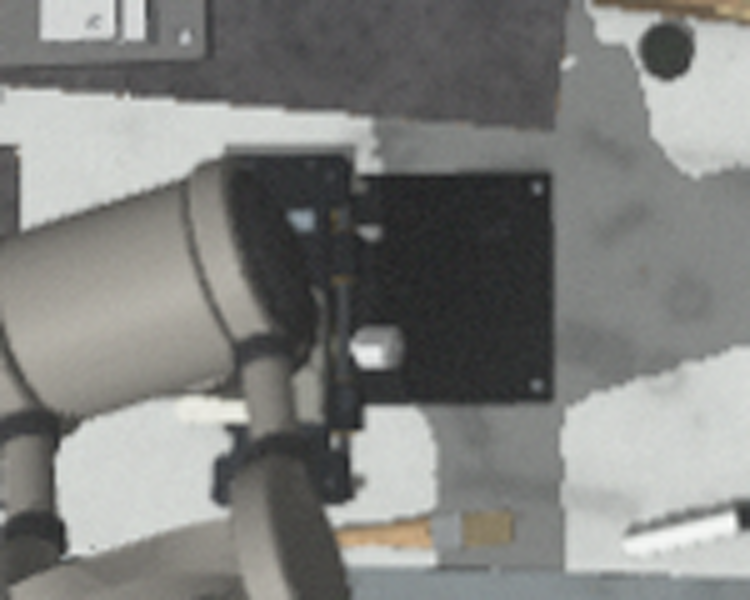

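The fingers closed above the gauge. In both pictures the fingertips sit about 30 mm higher than the reported TCP. I'll check the tool constants before correcting.

```bash
python3 - <<'E'
from h import *
print(robot.hold_point_z,[a for a in dir(robot) if a[0]!='_'])
E
python3 -m crank '{"xyz":[[0,0,0],[0,0,0],[0,0,0],[0,0,0],[0,0,0],[0,0,0]],"roll":[0,0,0,0,0,0]}' -0.1
python3 - <<'E'
from h import *
im=save("scene","s6.png",(150,120,220,180),11)
delta([.495,.2535,.007],-1.529)
E
```

```text
0.0188 ['IKError', 'calibration', 'hand_in', 'hold_point_z', 'observe', 'read_camera']
time: 4.7
tool_pos: [0.4961, 0.2526, 0.008]
tool_rot: [-1.571, 0.0, -1.528]
contact_force: [-0.2, -0.8, -0.2]
opening: 0.0443
t 4.8 pos [0.4961 0.2526 0.008 ] rot [-1.5708  0.     -1.5279] F [ 0.5  0.5 -0.3] T [-0.06  0.04  0.01] open 0.0476 q [0.33 0.61 1.66 0.   0.87 0.29]
tool delta cm [-0.1   0.1  -0.11] norm 0.18 roll deg 0.06
```

View pics/s6.png

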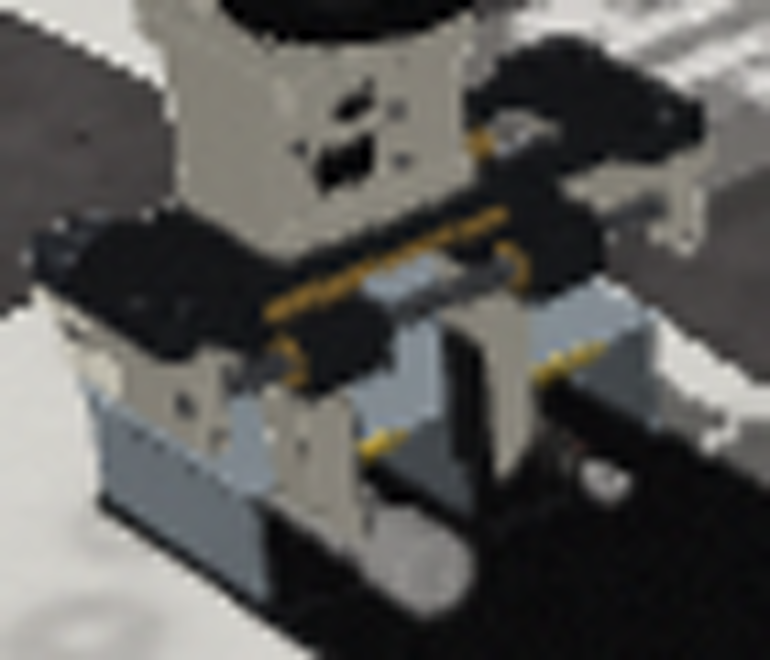

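```bash
python3 - <<'E'
from h import *
for nm,px in (("L",(358,545)),("R inner-front",(497,478))):
    p=crop(*px,150,120,11)
    for z in (.008,.03,.035,.04): print(nm,z,cast("scene",p,z).round(4))
E
```

```text
L 0.008 [0.4971 0.2877 0.008 ]
L 0.03 [0.4795 0.2568 0.03  ]
L 0.035 [0.4755 0.2498 0.035 ]
L 0.04 [0.4715 0.2427 0.04  ]
R inner-front 0.008 [0.5511 0.2918 0.008 ]
R inner-front 0.03 [0.5319 0.2608 0.03  ]
R inner-front 0.035 [0.5275 0.2537 0.035 ]
R inner-front 0.04 [0.5232 0.2467 0.04  ]
```

Both fingertip corners triangulate to z≈0.04 and their x and y agree, so the true tip is about 32 mm above the reported z. I'll go down in steps and watch the force.

```bash
python3 -m crank '{"xyz":[[0,0.8,-0.1],[0,0.7,0],[0,0.6,0],[0,0.3,0],[0,0,0],[0,0,0]],"roll":[0,0,0,0,0,0]}' -0.1
python3 - <<'E'
from h import *
im=save("scene","s7.png",(150,120,220,180),11)
delta([.495,.2535,-0.025],-1.529)
E
```

```text
time: 5.35
tool_pos: [0.4952, 0.2526, -0.016]
tool_rot: [-1.571, 0.0, -1.528]
contact_force: [0.0, 0.2, 0.0]
opening: 0.0506
t 5.4 pos [ 0.4953  0.2526 -0.0159] rot [-1.5705e+00  1.0000e-04 -1.5279e+00] F [0.6 0.4 0.1] T [-0.07  0.03  0.03] open 0.0503 q [0.33 0.64 1.68 0.   0.82 0.29]
tool delta cm [-0.09  0.91 -0.02] norm 0.92 roll deg 0.06
```

View pics/s7.png

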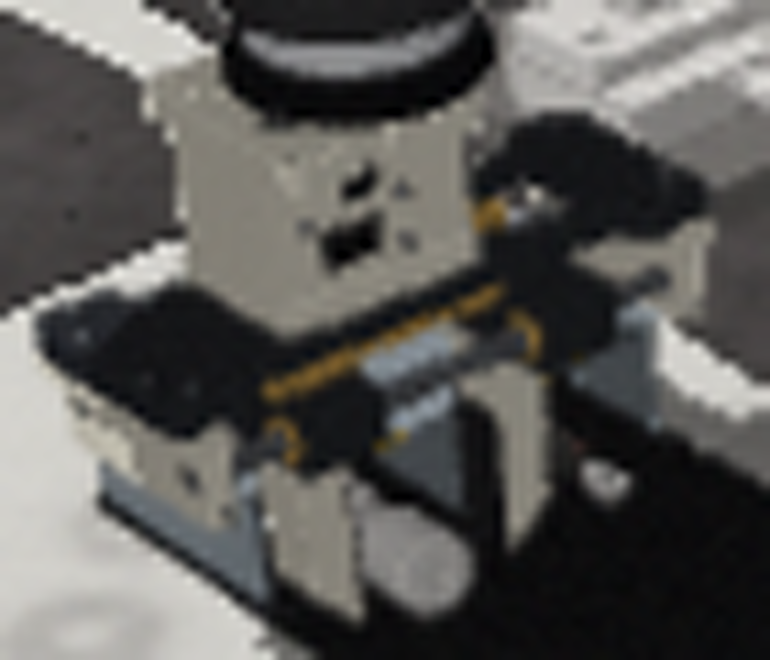

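Now the fingers straddle the cylinder: left tip at crop (362, 620), right tip at (512, 550). There is no contact, so the true tip z is about 0.016. I'll lower another 8 mm and grip.

```bash
python3 -m crank '{"xyz":[[0,0.4,0],[0,0.3,0],[0,0.1,0],[0,0,0]],"roll":[0,0,0,0]}'
python3 -m crank '{"xyz":[[0,0,0],[0,0,0],[0,0,0],[0,0,0],[0,0,0],[0,0,0]],"roll":[0,0,0,0,0,0]}' 1 25
python3 - <<'E'
from h import *
im=save("scene","s8.png",(150,120,220,180),11)
delta([.495,.2535,-0.025],-1.529)
for px in ((362,620),(512,550)): print(cast("scene",crop(*px,150,120,11),.016))
E
```

```text
time: 5.8
tool_pos: [0.4949, 0.2525, -0.0242]
tool_rot: [-1.571, -0.0, -1.528]
contact_force: [-0.4, 0.5, -0.4]
opening: 0.0507
time: 6.4
tool_pos: [0.4954, 0.2526, -0.0238]
tool_rot: [-1.57, 0.0, -1.528]
contact_force: [0.9, 0.3, -0.0]
opening: 0.0258
t 6.5 pos [ 0.4954  0.2526 -0.0238] rot [-1.5701e+00  2.0000e-04 -1.5279e+00] F [0.9 0.5 0.1] T [-0.1  -0.09 -0.03] open 0.0257 q [0.33 0.66 1.68 0.   0.8  0.29]
tool delta cm [-0.09  0.12 -0.04] norm 0.15 roll deg 0.06
[0.46873011 0.24079381 0.016     ]
[0.5237257  0.24318617 0.016     ]
```

View pics/s8.png

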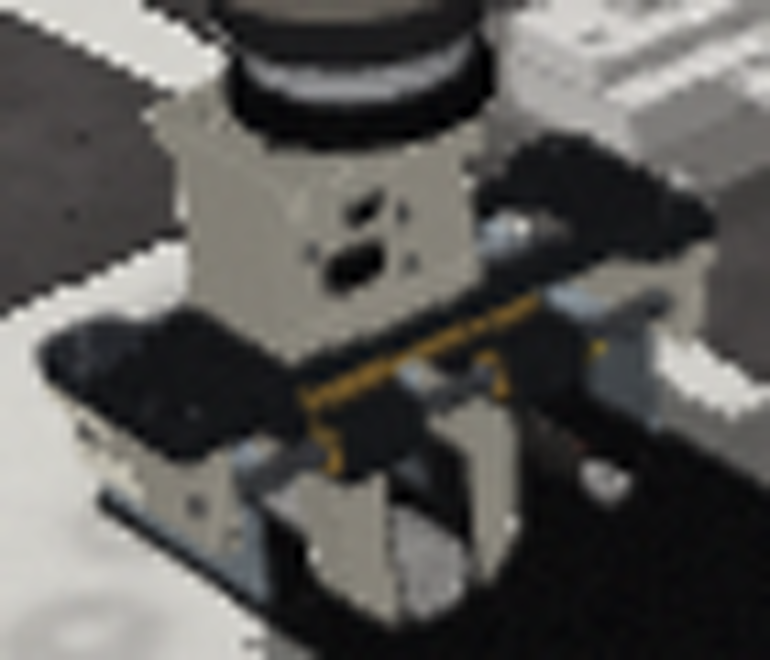

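The cylinder is gripped at 25.7 mm opening. I'll draw it straight out.

```bash
python3 -m crank '{"xyz":[[0.5,0,0],[1,0,0],[1,0,0],[1,0,0],[1,0,0],[1,0,0],[1,0,0],[1,0,0],[0.8,0,0],[0.5,0,0],[0,0,0],[0,0,0]],"roll":[0,0,0,0,0,0,0,0,0,0,0,0]}'
python3 - <<'E'
from h import *
delta([.495,.2535,-0.025],-1.529)
im=save("scene","s9.png",(150,110,250,185),8)
E
```

```text
time: 7.65
tool_pos: [0.499, 0.1638, -0.0239]
tool_rot: [-1.571, -0.001, -1.528]
contact_force: [0.4, -4.2, 3.1]
opening: 0.0258
t 7.7 pos [ 0.499   0.1638 -0.0239] rot [-1.5709e+00 -1.0000e-03 -1.5277e+00] F [ 0.4 -4.2  3.1] T [-0.76 -0.03 -0.01] open 0.0258 q [ 0.17  0.62  1.77 -0.    0.75  0.13]
tool delta cm [-8.98  0.1  -0.01] norm 8.98 roll deg 0.07
```

View pics/s9.png

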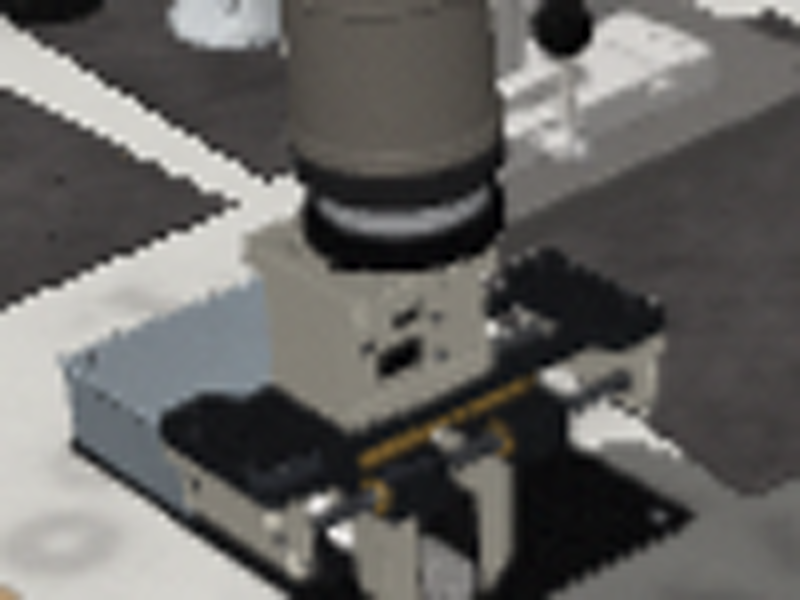

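```bash
python3 -m crank '{"xyz":[[0,0,0],[0,0,0],[0,0,0],[0,0,0],[0,0,0]],"roll":[0,0,0,0,0]}' -0.1
python3 -m crank '{"xyz":[[0,-1,0],[0,-3,0],[0,-3,0],[-1.5,-2,0],[-3,0,0],[-3,0,0],[0,0,0],[0,0,0]],"roll":[0,0,0,0,0,0,0,0]}'
python3 - <<'E'
from h import *
delta([.495,.2535,-0.025],-1.529)
im=save("scene","s10.png",(150,120,250,195),8)
im=save("top","t10.png",(120,130,220,205),8)
E
```

```text
time: 8.2
tool_pos: [0.4987, 0.1648, -0.0241]
tool_rot: [-1.571, 0.0, -1.528]
contact_force: [-0.2, 0.2, 0.2]
opening: 0.0505
time: 9.0
tool_pos: [0.4954, 0.2399, 0.0664]
tool_rot: [-1.571, -0.0, -1.526]
contact_force: [0.4, 0.1, -0.1]
opening: 0.051
t 9.0 pos [0.4954 0.2399 0.0664] rot [-1.5705e+00 -1.0000e-04 -1.5262e+00] F [ 0.4  0.1 -0.1] T [-0.1   0.06 -0.02] open 0.0510 q [ 0.31  0.52  1.62 -0.    1.    0.27]
tool delta cm [-1.37  9.14  0.02] norm 9.24 roll deg 0.16
```

View pics/s10.png

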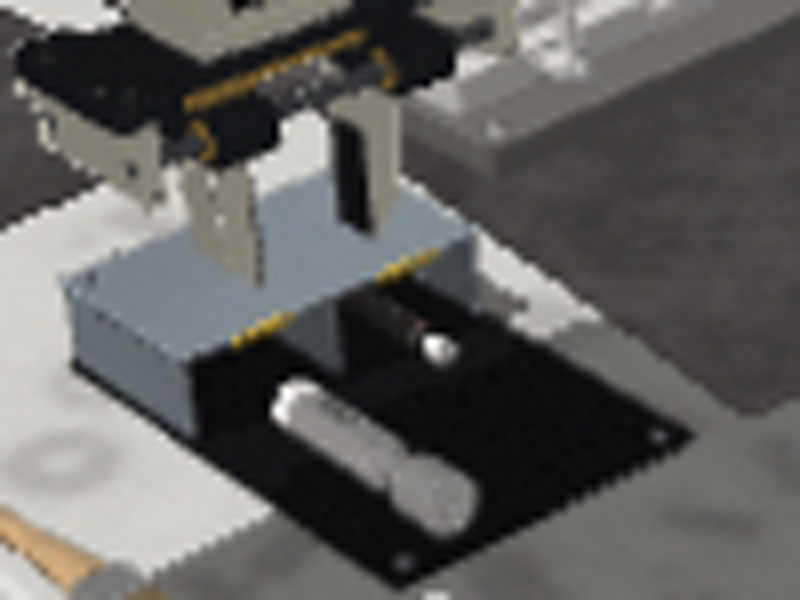

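View pics/t10.png

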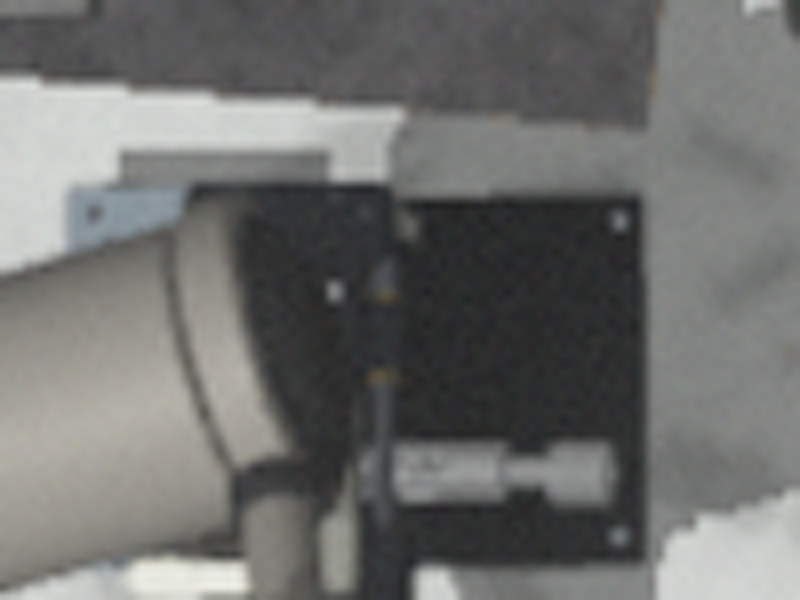

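```bash
python3 - <<'E'
from h import *
t=lambda u,v:crop(u,v,120,130,8)
for p in((617,473),(545,473),(506,471),(395,471),(580,441),(580,505)):print(p,cast("top",t(*p),.0175).round(4))
delta([.4995,.233,.0],-1.529)
E
```

```text
(617, 473) [0.4994 0.1524 0.0175]
(545, 473) [0.4986 0.1821 0.0175]
(506, 471) [0.499  0.1982 0.0175]
(395, 471) [0.4978 0.244  0.0175]
(580, 441) [0.5122 0.1681 0.0175]
(580, 505) [0.4859 0.1672 0.0175]
t 9.1 pos [0.4956 0.2389 0.0662] rot [-1.5710e+00 -3.0000e-04 -1.5281e+00] F [-1.  -1.3 -0.8] T [-0.1   0.01 -0.01] open 0.0505 q [ 0.31  0.52  1.63 -0.    1.    0.27]
tool delta cm [0.6  6.62 0.37] norm 6.66 roll deg 0.05
```

```bash
python3 -m crank '{"xyz":[[0.6,2,0.1],[0,2.5,0.1],[0,2,0],[0,1.5,0],[0,0.6,0],[0,0.4,0],[0,0,0],[0,0,0]],"roll":[0,0,0,0,0,0,0,0]}'
python3 -m crank '{"xyz":[[0,0,0],[0,0,0],[0,0,0],[0,0,0],[0,0,0],[0,0,0],[0,0,0]],"roll":[0,0,0,0,0,0,0]}' 1 50
python3 - <<'E'
from h import *
delta([.4995,.233,-.024],-1.529)
im=save("scene","s11.png",(150,120,250,195),8)
E
```

```text
time: 9.9
tool_pos: [0.4985, 0.2337, -0.0232]
tool_rot: [-1.57, 0.0, -1.528]
contact_force: [0.1, 0.3, 0.2]
opening: 0.0504
time: 10.6
tool_pos: [0.4982, 0.2338, -0.0238]
tool_rot: [-1.57, 0.0, -1.528]
contact_force: [-0.5, 0.1, 2.1]
opening: 0.0207
t 10.6 pos [ 0.4982  0.2338 -0.0238] rot [-1.5703e+00  3.0000e-04 -1.5279e+00] F [-0.5  0.1  2.1] T [-0.04  0.02 -0.06] open 0.0207 q [0.3  0.65 1.7  0.   0.79 0.26]
tool delta cm [0.08 0.02 0.13] norm 0.16 roll deg 0.06
```

View pics/s11.png

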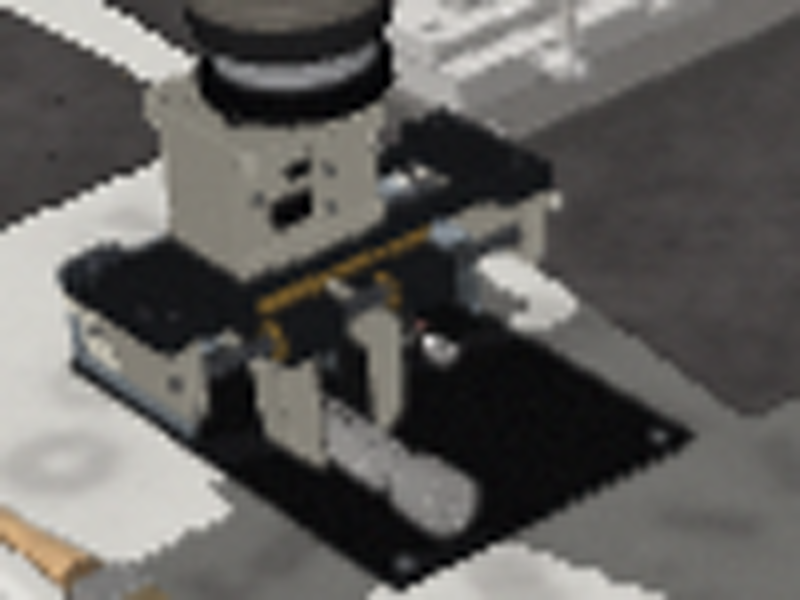

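```bash
python3 - <<'E'
from h import *
for nm,p,e in (("s8",crop(402,628,150,120,11),(.4828,.2427)),("s11",crop(325,467,150,120,8),(.488,.2239)),("s11R",crop(388,432,150,120,8),(.5085,.2247)),("s7L",crop(362,622,150,120,11),(.4703,.2421)),("s7R",crop(512,552,150,120,11),(.5203,.2441))):
    print(nm,e,[(z,cast("scene",p,z)[:2].round(4)) for z in(.008,.014,.02,.026)])
E
```

```text
s8 (0.4828, 0.2427) [(0.008, array([0.4813, 0.2401])), (0.014, array([0.4767, 0.232 ])), (0.02, array([0.472, 0.224])), (0.026, array([0.4673, 0.216 ]))]
s11 (0.488, 0.2239) [(0.008, array([0.487 , 0.2248])), (0.014, array([0.4822, 0.2169])), (0.02, array([0.4775, 0.2089])), (0.026, array([0.4728, 0.201 ]))]
s11R (0.5085, 0.2247) [(0.008, array([0.5211, 0.2293])), (0.014, array([0.5161, 0.2213])), (0.02, array([0.5111, 0.2134])), (0.026, array([0.5062, 0.2054]))]
s7L (0.4703, 0.2421) [(0.008, array([0.4743, 0.2507])), (0.014, array([0.4697, 0.2426])), (0.02, array([0.4651, 0.2345])), (0.026, array([0.4604, 0.2263]))]
s7R (0.5203, 0.2441) [(0.008, array([0.5298, 0.2531])), (0.014, array([0.5248, 0.245 ])), (0.02, array([0.5197, 0.2368])), (0.026, array([0.5147, 0.2287]))]
```

```bash
python3 -m crank '{"xyz":[[0,-0.5,0],[0,-1,0],[0,-2,0],[0,-2,0],[0,-1.5,0],[0,0,0],[0,0,0]],"roll":[0,0,0,0,0,0,0]}' 
python3 - <<'E'
from h import *
delta([.4995,.233,-.024],-1.529)
im=save("scene","s12.png",(150,100,250,175),8)
E
```

```text
time: 11.35
tool_pos: [0.4977, 0.2336, 0.0461]
tool_rot: [-1.571, 0.0, -1.528]
contact_force: [0.2, -0.7, -2.7]
opening: 0.021
t 11.3 pos [0.4977 0.2336 0.0461] rot [-1.5707e+00  1.0000e-04 -1.5278e+00] F [ 0.2 -0.7 -2.7] T [-0.1   0.05  0.  ] open 0.0210 q [0.3  0.55 1.65 0.   0.95 0.26]
tool delta cm [0.07 7.01 0.17] norm 7.01 roll deg 0.07
```

View pics/s12.png

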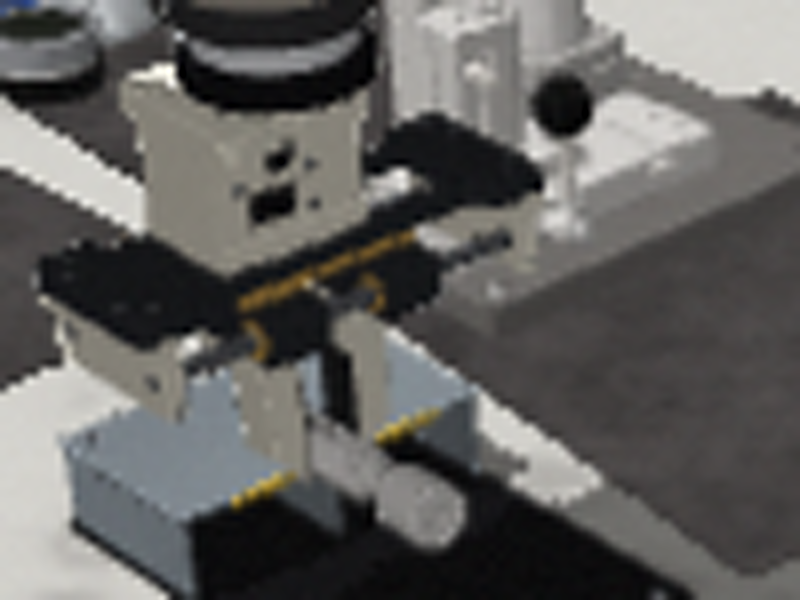

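Held level. I'll measure the micrometer more closely from the first pictures while the gauge is in the air.

```bash
python3 - <<'E'
import cv2
t=cv2.imread("pics/top0.png");s=cv2.imread("pics/scene0.png")
a=cv2.resize(t[155:190,250:325],None,fx=10,fy=10,interpolation=cv2.INTER_CUBIC)
b=cv2.resize(s[180:250,250:330],None,fx=8,fy=8,interpolation=cv2.INTER_CUBIC)
cv2.imwrite("pics/t13.png",a);cv2.imwrite("pics/s13.png",b)
E
```

```text
(no output)
```

View pics/t13.png

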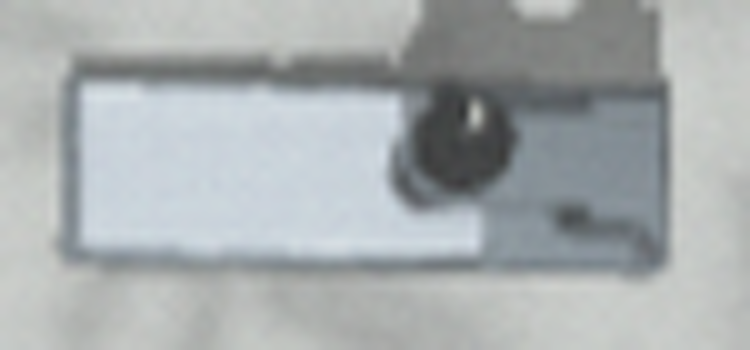

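View pics/s13.png

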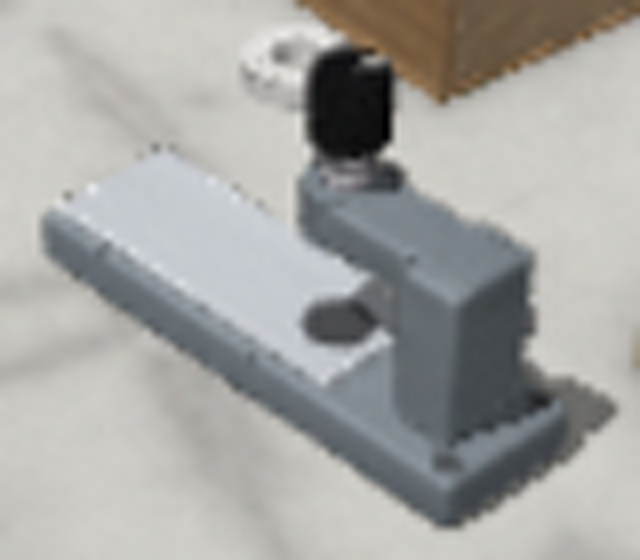

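```bash
python3 - <<'E'
from h import *
t=lambda u,v:crop(u,v,250,155,10)
s=lambda u,v:crop(u,v,250,180,8)
for p in((80,85),(79,249),(483,252),(400,88)):print("top bed",cast("top",t(*p),.025).round(4))
for p in((165,149),(60,206),(328,384)):print("scene bed",cast("scene",s(*p),.025).round(4))
print("disc",cast("scene",s(340,321),.025).round(4))
print("cap",cast("top",t(464,139),.1325).round(4))
for p in((413,139),(515,139),(464,90),(464,190)):print(cast("top",t(*p),.128).round(4))
E
```

```text
top bed [ 0.5885 -0.0455  0.025 ]
top bed [ 0.5346 -0.0465  0.025 ]
top bed [ 0.5371 -0.1786  0.025 ]
top bed [ 0.5903 -0.1504  0.025 ]
scene bed [ 0.5889 -0.046   0.025 ]
scene bed [ 0.5368 -0.0461  0.025 ]
scene bed [ 0.5386 -0.18    0.025 ]
disc [ 0.5655 -0.1592  0.025 ]
cap [ 0.5624 -0.1589  0.1325]
[ 0.5625 -0.1442  0.128 ]
[ 0.5633 -0.1747  0.128 ]
[ 0.5777 -0.1592  0.128 ]
[ 0.5476 -0.1597  0.128 ]
```

```bash
python3 -m crank '{"xyz":[[0,0,0],[0,0,0],[0,0,0]],"roll":[0.8,0.75,0]}'
python3 - <<'E'
from h import *
delta([.5614,-.03,.05],-1.5548)
E
```

```text
time: 11.7
tool_pos: [0.4976, 0.2336, 0.0454]
tool_rot: [-1.572, -0.0, -1.556]
contact_force: [0.0, -0.7, -2.0]
opening: 0.0211
t 11.7 pos [0.4976 0.2336 0.0454] rot [-1.5718e+00 -2.0000e-04 -1.5556e+00] F [ 0.  -0.7 -2. ] T [-0.03  0.06 -0.01] open 0.0211 q [0.3  0.55 1.65 0.   0.95 0.28]
tool delta cm [26.45 -0.46  5.98] norm 27.12 roll deg -0.05
```

```bash
python3 -m crank '{"xyz":[[1,-0.5,0.2],[2,0,0.5],[2.8,0,0.6],[2.8,0,0.6],[2.8,0,0.6],[2.8,0,0.6],[2.8,0,0.6],[2.8,0,0.6],[2.8,0,0.6],[2,0,0.5],[1.5,0,0.4],[0.4,0,0.2],[0,0,0],[0,0,0],[0,0,0]],"roll":[0,0,0,0,0,0,0,0,0,0,0,0,0,0,0]}'
python3 - <<'E'
from h import *
delta([.5624,-.0917,.0],-1.5548)
im=save("scene","s14.png",(230,150,330,250),6)
im=save("top","t14.png",(230,140,330,200),8)
E
```

```text
time: 13.2
tool_pos: [0.5618, -0.0293, 0.051]
tool_rot: [-1.571, 0.0, -1.554]
contact_force: [-0.3, 0.6, -2.2]
opening: 0.0211
t 13.2 pos [ 0.5618 -0.0293  0.051 ] rot [-1.5711e+00  3.0000e-04 -1.5537e+00] F [-0.3  0.6 -2.2] T [-0.04  0.02 -0.03] open 0.0211 q [-0.19  0.56  1.6   0.    0.98 -0.21]
tool delta cm [ 6.24  5.1  -0.05] norm 8.06 roll deg 0.06
```

View pics/s14.png

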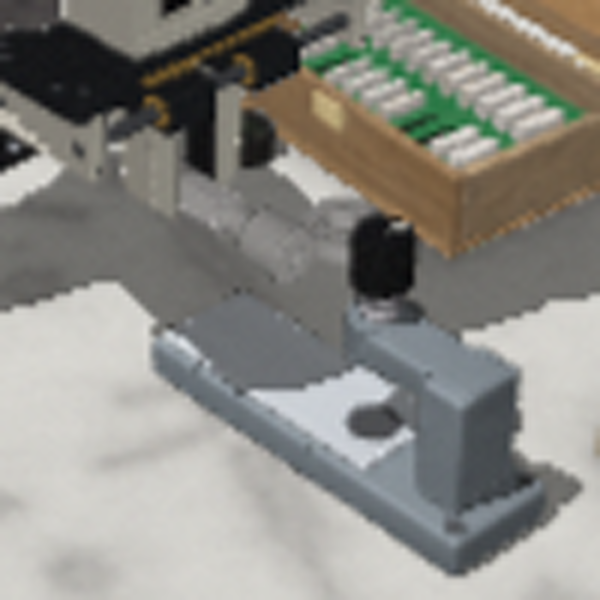

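View pics/t14.png

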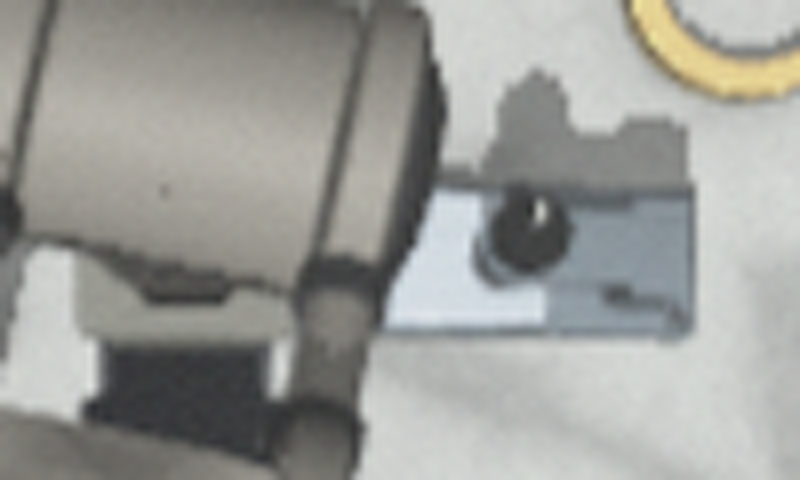

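```bash
python3 - <<'E'
from h import *
for y in (.0681+.0125,.0681-.0125,.03):
  for z in (.0905,.0925,.0945):
    p=proj("scene",[.5618+.016*y,-.0293-y,z]);print(y,z,((p-[230,150])*6+2.5).round(0))
E
```

```text
0.08059999999999999 0.0905 [300. 260.]
0.08059999999999999 0.0925 [300. 257.]
0.08059999999999999 0.0945 [301. 253.]
0.0556 0.0905 [262. 237.]
0.0556 0.0925 [262. 233.]
0.0556 0.0945 [262. 230.]
0.03 0.0905 [224. 214.]
0.03 0.0925 [224. 210.]
0.03 0.0945 [224. 207.]
```

```bash
python3 - <<'E'
import cv2
s=cv2.imread("pics/s14.png")
cv2.imwrite("pics/s15.png",cv2.resize(s[160:300,170:330],None,fx=4,fy=4,interpolation=cv2.INTER_CUBIC))
E
```

```text
(no output)
```

View pics/s15.png

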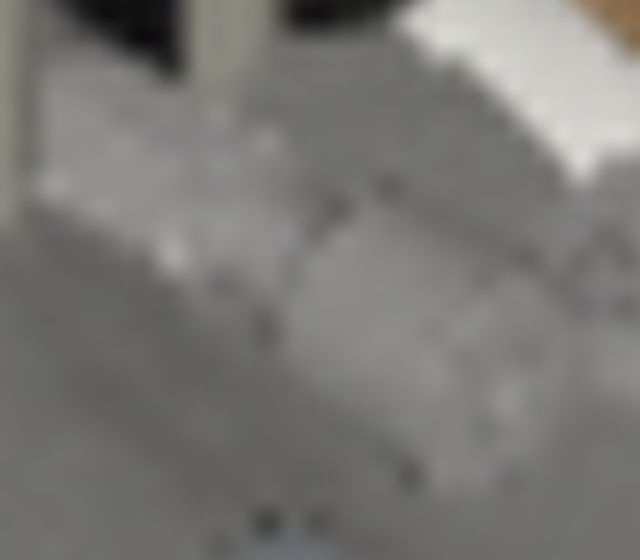

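```bash
python3 - <<'E'
from h import *
for q in ((492.5,380),(485,378),(497,384)):
  p=crop(170+q[0]/4,160+q[1]/4,230,150,6)
  print([cast("scene",p,z).round(4) for z in(.0925,.0905)])
# tool tips in scene for same frame: inner-front corners L (178,213)?,R
for q in ((178,210),(238,180)): print(cast("scene",crop(*q,230,150,6),.083).round(4))
E
```

```text
[array([ 0.5615, -0.1068,  0.0925]), array([ 0.5635, -0.1048,  0.0905])]
[array([ 0.5611, -0.1059,  0.0925]), array([ 0.5631, -0.104 ,  0.0905])]
[array([ 0.5613, -0.1077,  0.0925]), array([ 0.5633, -0.1057,  0.0905])]
[ 0.5558 -0.0344  0.083 ]
[ 0.5945 -0.0346  0.083 ]
```

```bash
python3 -m crank '{"xyz":[[0,1,0],[0,2,0],[0,1.5,0],[0,0.6,0],[0,0,0],[0,0,0]],"roll":[0,0,0,0,0,0]}'
python3 - <<'E'
from h import *
delta([.5634,-.0917,.0],-1.5548)
im=save("scene","s16.png",(230,170,330,245),8)
E
```

```text
time: 13.9
tool_pos: [0.5625, -0.0303, 0.0003]
tool_rot: [-1.57, -0.0, -1.555]
contact_force: [0.6, -0.0, -1.4]
opening: 0.0212
t 13.9 pos [ 5.625e-01 -3.030e-02  3.000e-04] rot [-1.5702 -0.     -1.5548] F [ 0.6 -0.  -1.4] T [0.01 0.05 0.03] open 0.0212 q [-0.19  0.63  1.64  0.    0.87 -0.21]
tool delta cm [ 6.14  0.03 -0.01] norm 6.14 roll deg 0.0
```

View pics/s16.png

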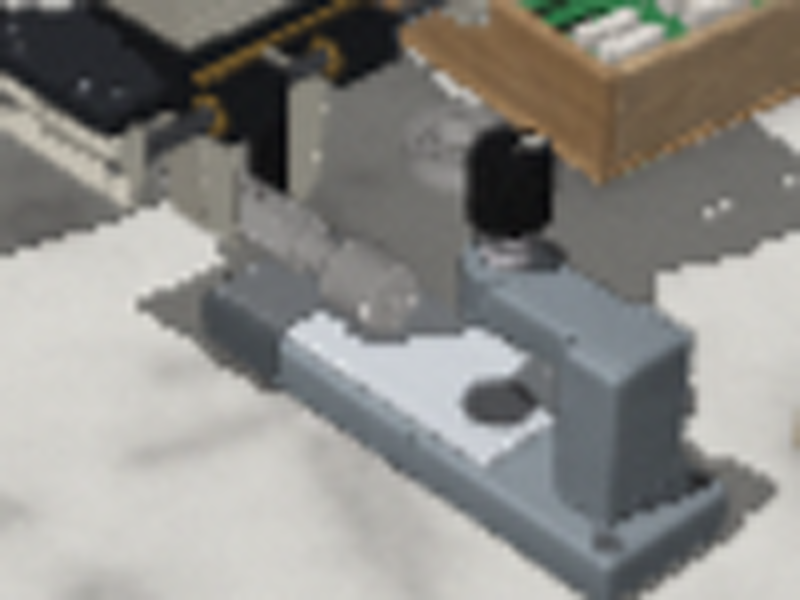

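```bash
python3 -m crank '{"xyz":[[0.5,0,0],[1,0,0],[1,0,0],[1,0,0],[1,0,0],[1,0,0],[0.6,0,0],[0,0,0],[0,0,0],[0,0,0]],"roll":[0,0,0,0,0,0,0,0,0,0]}'
python3 - <<'E'
from h import *
delta([.5634,-.0917,.0],-1.5548)
im=save("scene","s17.png",(250,170,330,240),10)
im=save("top","t17.png",(240,140,330,200),8)
E
```

```text
time: 14.95
tool_pos: [0.563, -0.0909, -0.0001]
tool_rot: [-1.571, 0.0, -1.555]
contact_force: [-1.0, 0.0, -1.2]
opening: 0.0212
t 14.9 pos [ 5.63e-01 -9.09e-02 -1.00e-04] rot [-1.5710e+00  3.0000e-04 -1.5546e+00] F [-1.   0.  -1.2] T [-0.06  0.09 -0.04] open 0.0212 q [-0.29  0.64  1.62  0.    0.88 -0.31]
tool delta cm [ 0.08 -0.01  0.04] norm 0.09 roll deg 0.01
```

View pics/s17.png

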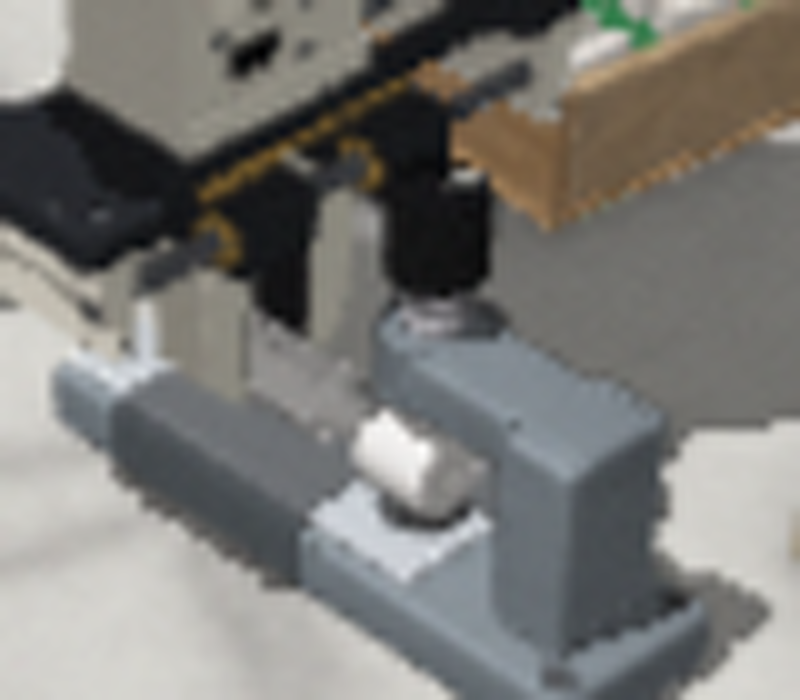

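View pics/t17.png

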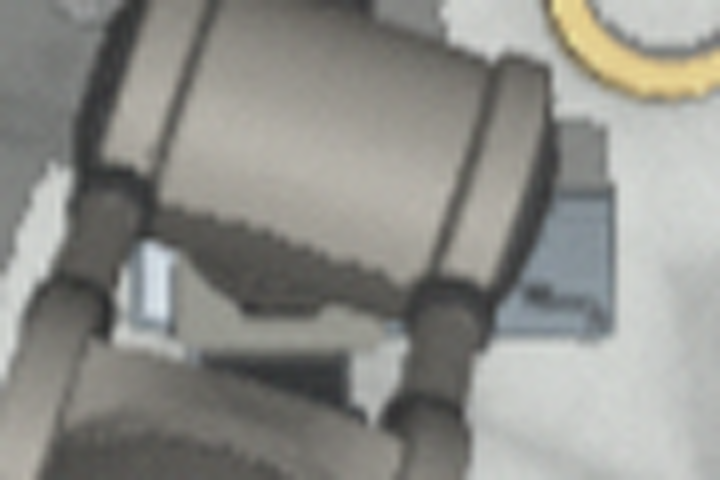

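```bash
python3 - <<'E'
from h import *
import math
def pc(X): return ((proj("scene",X)-[250,170])*10+4.5).round(0)
for ax in ((.5655,-.1592),(.5635,-.1597)):
    for dy in(-.0125,0,.0125):
        print(ax,dy,pc([ax[0]-.016*dy,ax[1]+dy,.0415]))
    # outline face circle
    print("face",[pc([ax[0]+.0132*math.cos(a),ax[1]-.0125,.0415+.0132*math.sin(a)]) for a in np.radians([0,90,180,270])])
E
python3 -c "
import cv2
s=cv2.imread('pics/s17.png');cv2.imwrite('pics/s18.png',cv2.resize(s[380:560,300:540],None,fx=3,fy=3,interpolation=cv2.INTER_CUBIC))"
```

```text
(0.5655, -0.1592) -0.0125 [461. 476.]
(0.5655, -0.1592) 0 [428. 454.]
(0.5655, -0.1592) 0.0125 [395. 434.]
face [array([494., 456.]), array([463., 438.]), array([427., 496.]), array([458., 514.])]
(0.5635, -0.1597) -0.0125 [457. 480.]
(0.5635, -0.1597) 0 [424. 458.]
(0.5635, -0.1597) 0.0125 [391. 437.]
face [array([491., 460.]), array([459., 442.]), array([423., 500.]), array([455., 518.])]
```

View pics/s18.png

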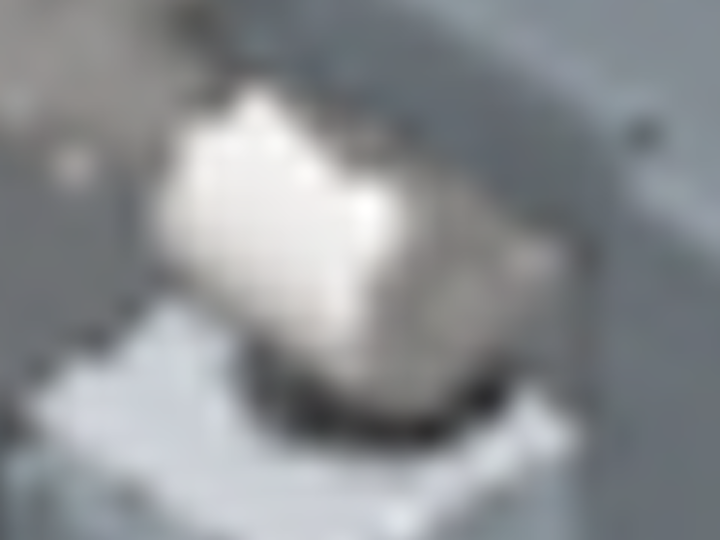

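The thick end sits over the disc to within 1–2 mm. I'll nudge it 1 mm, lower it to touch, release and retract, then check.

```bash
python3 -m crank '{"xyz":[[0.1,0,0.1],[0,0.1,0],[0,0.1,0],[0,0.05,0],[0,0,0],[0,0,0]],"roll":[0,0,0,0,0,0]}'
python3 -c "
from h import *
delta([.5634,-.0917,.0],-1.5548)"
```

```text
time: 15.65
tool_pos: [0.5641, -0.0923, -0.0024]
tool_rot: [-1.571, 0.0, -1.555]
contact_force: [0.0, 1.0, -2.2]
opening: 0.0209
t 15.7 pos [ 0.5641 -0.0923 -0.0024] rot [-1.5706e+00  1.0000e-04 -1.5549e+00] F [ 0.   1.  -2.2] T [ 0.03  0.1  -0.01] open 0.0209 q [-0.3   0.65  1.62  0.    0.88 -0.31]
tool delta cm [-0.06 -0.24 -0.07] norm 0.26 roll deg -0.01
```

```bash
python3 -m crank '{"xyz":[[0,0.05,0],[0,0.05,0],[0,0,0],[0,0,0]],"roll":[0,0,0,0]}'
python3 -c "
from h import *
delta([.5634,-.0917,.0],-1.5548)"
```

```text
time: 16.05
tool_pos: [0.5643, -0.0923, -0.0029]
tool_rot: [-1.57, -0.0, -1.555]
contact_force: [-1.2, 2.1, 6.0]
opening: 0.0212
t 16.1 pos [ 0.5643 -0.0923 -0.0029] rot [-1.5702 -0.     -1.555 ] F [-1.2  2.1  6. ] T [ 0.16  0.39 -0.04] open 0.0212 q [-0.3   0.65  1.62  0.    0.87 -0.31]
tool delta cm [-0.06 -0.29 -0.09] norm 0.30 roll deg -0.01
```

```bash
python3 -m crank '{"xyz":[[0,0,0],[0,0,0],[0,0,0],[0,0,0],[0,0,0]],"roll":[0,0,0,0,0]}' -0.1
python3 -m crank '{"xyz":[[0,-1,0],[0,-3,0],[0,-4,0],[-2,-4,0],[-4,-2,0],[-5,0,0],[-5,0,0],[-4,0,0],[0,0,0],[0,0,0]],"roll":[0,0,0,0,0,0,0,0,0,0]}'
python3 - <<'E'
from h import *
delta([.5634,-.1597,.07],-1.5548)
im=save("scene","s19.png",(250,170,330,240),10)
im=save("top","t19.png",(250,150,325,195),10)
E
```

```text
time: 16.55
tool_pos: [0.5641, -0.0924, -0.0036]
tool_rot: [-1.571, 0.0, -1.555]
contact_force: [-1.1, 0.6, -0.4]
opening: 0.0498
time: 17.55
tool_pos: [0.5608, 0.1084, 0.1371]
tool_rot: [-1.57, -0.0, -1.553]
contact_force: [0.0, -0.7, 0.6]
opening: 0.0505
t 17.6 pos [0.5608 0.1084 0.1371] rot [-1.5702e+00 -3.0000e-04 -1.5526e+00] F [ 0.  -0.7  0.6] T [-0.11  0.1  -0.01] open 0.0505 q [ 0.06  0.47  1.48 -0.    1.19  0.04]
tool delta cm [26.8   6.72 -0.23] norm 27.63 roll deg 0.13
```

View pics/s19.png

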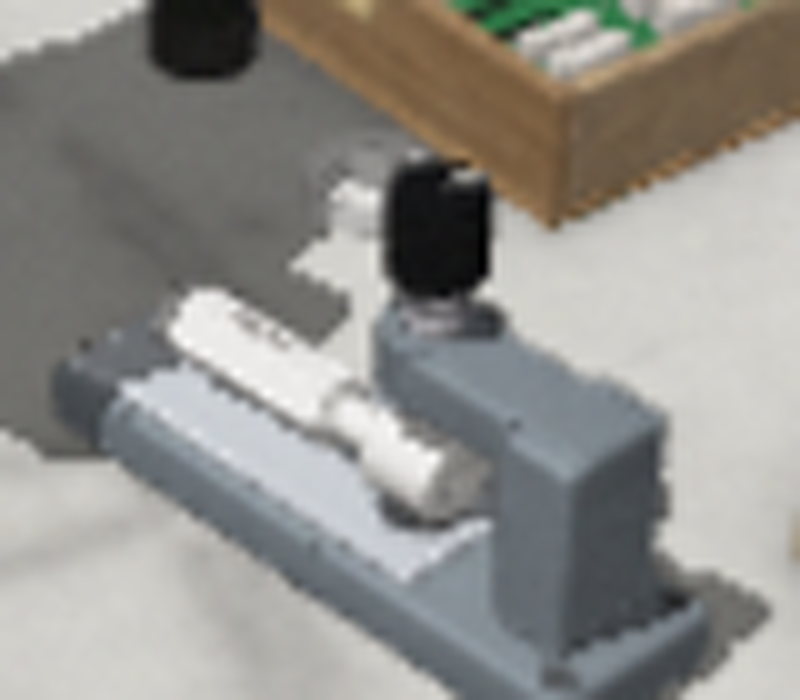

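View pics/t19.png

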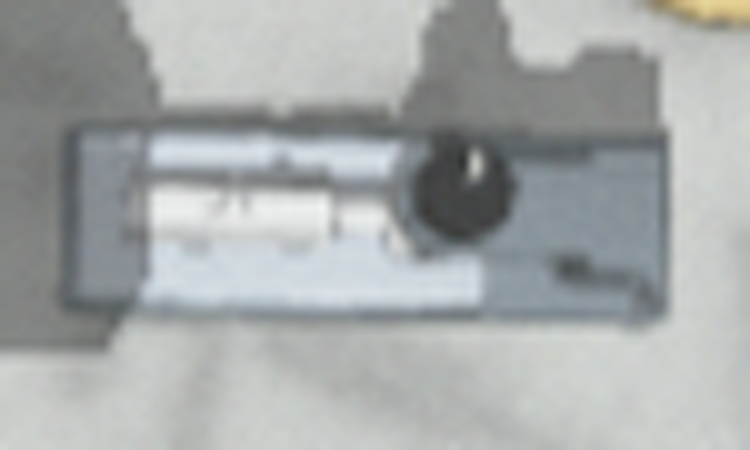

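```bash
python3 - <<'E'
from h import *
t=lambda u,v:crop(u,v,250,150,10)
s=lambda u,v:crop(u,v,250,170,10)
f=lambda p,z:cast("top",t(*p),z).round(4)
print("handle far/near @200",f((200,182),.0365),f((200,241),.0365))
print("handle far/near @310",f((310,187),.0365),f((310,241),.0365))
print("hdl/neck",f((332,212),.0365),"neck/thick",f((389,215),.0385))
print("bed far/near @200",f((200,133),.025),f((200,302),.025)," @310",f((310,135),.025),f((310,301),.025))
# scene: handle top far-left end, etc.
g=lambda p,z:cast("scene",s(*p),z).round(4)
print("scene neck/thick mid",g((362,435),.0385),"hdl/neck",g((335,413),.0385),"face c",g((452,485),.0385),"tail",g((187,313),.0385))
E
python3 -c "
import cv2
s=cv2.imread('pics/s19.png');cv2.imwrite('pics/s20.png',cv2.resize(s[360:560,300:540],None,fx=3,fy=3,interpolation=cv2.INTER_CUBIC))"
```

```text
handle far/near @200 [ 0.5728 -0.0846  0.0365] [ 0.5536 -0.0851  0.0365]
handle far/near @310 [ 0.5721 -0.1204  0.0365] [ 0.5545 -0.1207  0.0365]
hdl/neck [ 0.5641 -0.1277  0.0365] neck/thick [ 0.5635 -0.146   0.0385]
bed far/near @200 [ 0.5902 -0.0848  0.025 ] [ 0.5346 -0.0861  0.025 ]  @310 [ 0.5905 -0.1209  0.025 ] [ 0.5359 -0.122   0.025 ]
scene neck/thick mid [ 0.5609 -0.1385  0.0385] hdl/neck [ 0.5622 -0.1266  0.0385] face c [ 0.5637 -0.1703  0.0385] tail [ 0.5632 -0.065   0.0385]
```

View pics/s20.png

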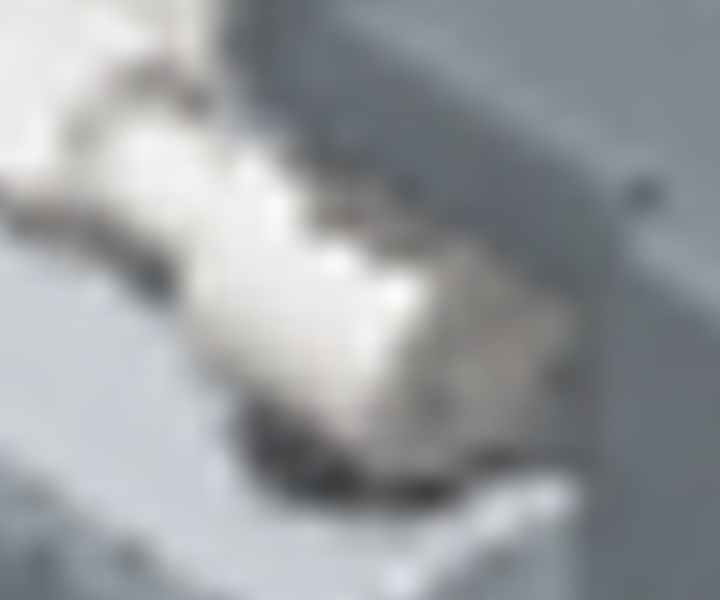

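The gauge lies within about 1 mm of the spindle axis, by bed edges, disc and neck edges. Next I'll wind the wrist back for a long clockwise turn.

```bash
python3 -m crank '{"xyz":[[0,0,0],[0,0,0],[0,0,0],[0,0,0],[0,0,0],[0,0,0],[0,0,0],[0,0,0],[0,0,0],[0,0,0],[0,0,0],[0,0,0],[0,0,0],[0,0,0],[0,0,0],[0,0,0],[0,0,0]],"roll":[-8,-8,-8,-8,-8,-8,-8,-8,-8,-8,-8,-8,-8,-8,-8,0,0]}'
python3 -c "
from h import *
delta([.5636,-.1602,.137])"
```

```text
time: 19.35
tool_pos: [0.5611, 0.1065, 0.1366]
tool_rot: [-1.571, -0.0, 0.534]
contact_force: [0.2, 0.6, 0.6]
opening: 0.0505
t 19.4 pos [0.5611 0.1065 0.1366] rot [-1.5708 -0.      0.534 ] F [0.2 0.6 0.6] T [0.05 0.02 0.02] open 0.0505 q [ 0.05  0.48  1.48 -0.    1.19 -2.05]
tool delta cm [-13.36  -0.04 -23.08] norm 26.67 roll deg None
```

```bash
python3 -m crank '{"xyz":[[-1,0,-1.5],[-1.8,0,-3.2],[-1.8,0,-3.2],[-1.8,0,-3.2],[-1.8,0,-3.2],[-1.8,0,-3.2],[-1.8,0,-3.2],[-1.2,0,-1.8],[-0.4,0,-0.6],[0,0,0],[0,0,0]],"roll":[0,0,0,0,0,0,0,0,0,0,0]}'
python3 -c "
from h import *
delta([.5636,-.1602,.074])"
```

```text
time: 20.45
tool_pos: [0.5645, -0.1585, 0.1365]
tool_rot: [-1.57, -0.0, 0.539]
contact_force: [0.8, 0.5, 0.2]
opening: 0.0507
t 20.4 pos [ 0.5645 -0.1585  0.1365] rot [-1.5702e+00 -2.0000e-04  5.3870e-01] F [0.8 0.5 0.2] T [0.1  0.09 0.02] open 0.0507 q [-0.4   0.5   1.43  0.    1.21 -2.51]
tool delta cm [-0.17  6.25 -0.1 ] norm 6.25 roll deg None
```

```bash
python3 -m crank '{"xyz":[[-0.15,1,-0.1],[0,2,0],[0,2,0],[0,0.8,0],[0,0.4,0],[0,0,0],[0,0,0]],"roll":[0,0,0,0,0,0,0]}'
python3 - <<'E'
from h import *
delta([.5636,-.1602,.074])
im=save("scene","s21.png",(250,150,330,220),10)
E
```

```text
time: 21.15
tool_pos: [0.5644, -0.161, 0.0753]
tool_rot: [-1.572, -0.001, 0.54]
contact_force: [-0.8, -0.0, 0.5]
opening: 0.0503
t 21.1 pos [ 0.5644 -0.161   0.0753] rot [-1.5719e+00 -9.0000e-04  5.3970e-01] F [-0.8 -0.   0.5] T [0.1  0.08 0.04] open 0.0503 q [-0.41  0.57  1.51  0.    1.07 -2.52]
tool delta cm [-0.03  0.13  0.11] norm 0.17 roll deg None
```

View pics/s21.png

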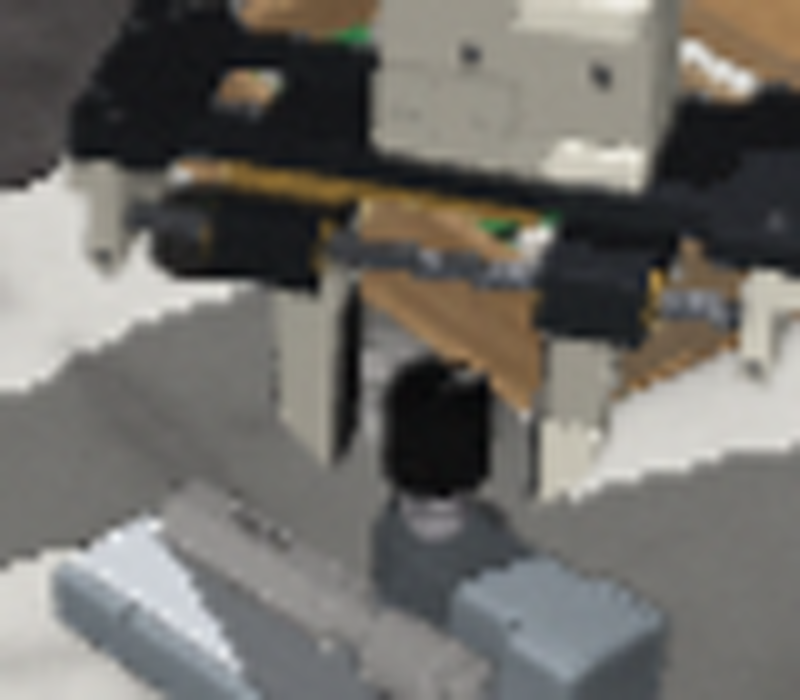

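The fingers straddle the cap, with tips about level with its lower edge. I'll close gently and look at the side force.

```bash
python3 -m crank '{"xyz":[[0,0,0.1],[0,0,0],[0,0,0],[0,0,0],[0,0,0],[0,0,0],[0,0,0]],"roll":[0,0,0,0,0,0,0]}' 1 25
python3 -c "
from h import *
delta([.5636,-.1602,.074])"
```

```text
time: 21.9
tool_pos: [0.5632, -0.1598, 0.0747]
tool_rot: [-1.57, -0.0, 0.54]
contact_force: [-2.7, 2.9, 5.4]
opening: 0.0272
t 21.9 pos [ 0.5632 -0.1598  0.0747] rot [-1.5703e+00 -1.0000e-04  5.3950e-01] F [-2.7  2.9  5.4] T [0.59 0.48 0.  ] open 0.0272 q [-0.41  0.57  1.51  0.    1.06 -2.52]
tool delta cm [ 0.02  0.07 -0.05] norm 0.09 roll deg None
```

```bash
python3 -m crank '{"xyz":[[0,0,0],[0,0,0],[0,0,0],[0,0,0],[0,0,0],[0,0,0],[0,0,0],[0,0,0],[0,0,0],[0,0,0],[0,0,0],[0,0,0],[0,0,0],[0,0,0],[0,0,0]],"roll":[4,6,8,8,8,8,8,8,8,8,8,8,6,4,0]}'
python3 - <<'E'
from h import *
delta([.5636,-.1602,.074])
im=save("scene","s22.png",(250,150,330,220),10)
E
```

```text
time: 23.4
tool_pos: [0.5633, -0.1595, 0.0747]
tool_rot: [-1.57, 0.001, -1.208]
contact_force: [-1.6, 4.8, 5.6]
opening: 0.0276
t 23.4 pos [ 0.5633 -0.1595  0.0747] rot [-1.5704e+00  9.0000e-04 -1.2078e+00] F [-1.6  4.8  5.6] T [ 0.69  0.32 -0.04] open 0.0276 q [-0.41  0.57  1.51  0.    1.06 -0.77]
tool delta cm [0.07 0.07 0.  ] norm 0.11 roll deg None
```

View pics/s22.png

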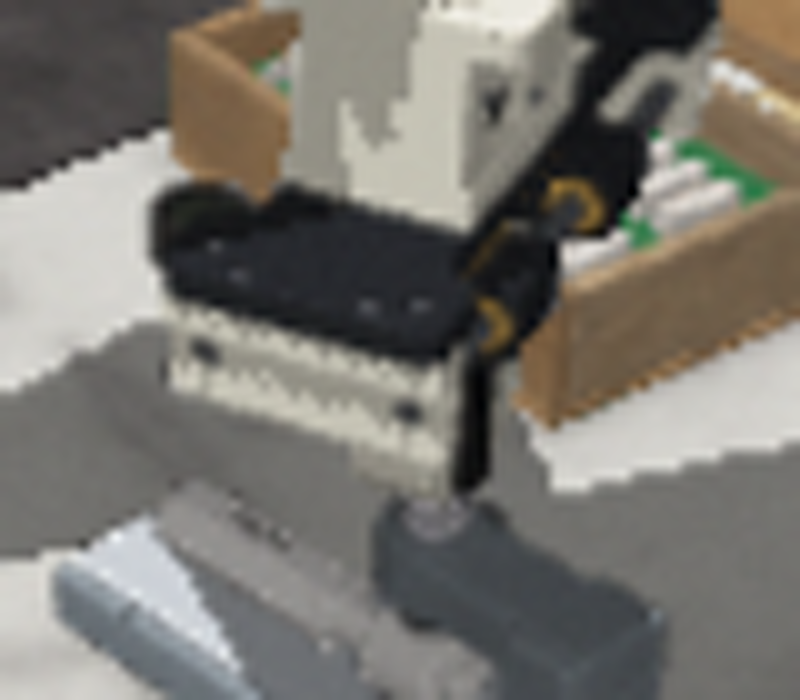

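```bash
python3 -m crank '{"xyz":[[0,0,0],[0,0,0],[0,0,0],[0,0,0],[0,0,0],[0,0,0],[0,0,0],[0,0,0],[0,0,0],[0,0,0]],"roll":[4,6,8,8,8,8,8,8,6,4]}'
python3 -c "
from h import *
delta([.5636,-.1602,.074])"
python3 -m crank '{"xyz":[[0,0,0],[0,0,0],[0,0,0],[0,0,0],[0,0,0],[0,0,0],[0,0,0],[0,0,0],[0,0,0],[0,0,0]],"roll":[4,6,8,8,8,8,8,8,6,4]}'
python3 -c "
from h import *
delta([.5636,-.1602,.074])"
python3 -m crank '{"xyz":[[0,0,0],[0,0,0],[0,0,0],[0,0,0],[0,0,0],[0,0,0],[0,0,0],[0,0,0]],"roll":[4,6,8,8,8,6,4,0]}'
python3 -c "
from h import *
delta([.5636,-.1602,.074])"
```

```text
time: 24.45
tool_pos: [0.5636, -0.1595, 0.0747]
tool_rot: [-1.571, 0.001, -2.396]
contact_force: [-0.5, 4.6, 4.6]
opening: 0.0272
t 24.4 pos [ 0.5636 -0.1595  0.0747] rot [-1.5710e+00  1.0000e-03 -2.3965e+00] F [-0.5  4.6  4.6] T [0.68 0.3  0.06] open 0.0272 q [-0.41  0.57  1.51  0.    1.06  0.42]
tool delta cm [0.04 0.07 0.05] norm 0.10 roll deg None
time: 25.45
tool_pos: [0.5637, -0.1598, 0.0747]
tool_rot: [-1.572, 0.001, 2.7]
contact_force: [-0.5, 3.3, 4.3]
opening: 0.0271
t 25.4 pos [ 0.5637 -0.1598  0.0747] rot [-1.5715e+00  6.0000e-04  2.6999e+00] F [-0.5  3.3  4.3] T [0.57 0.3  0.03] open 0.0271 q [-0.41  0.57  1.51  0.    1.06  1.6 ]
tool delta cm [-0.01  0.07  0.04] norm 0.08 roll deg None
time: 26.25
tool_pos: [0.5636, -0.16, 0.0747]
tool_rot: [-1.571, 0.0, 1.935]
contact_force: [-0.7, 3.0, 4.7]
opening: 0.0273
t 26.2 pos [ 0.5636 -0.16    0.0747] rot [-1.5714  0.      1.9352] F [-0.7  3.   4.7] T [ 0.57  0.33 -0.02] open 0.0273 q [-0.41  0.57  1.51  0.    1.06  2.37]
tool delta cm [-0.02  0.07  0.  ] norm 0.08 roll deg None
```

```bash
python3 -m crank '{"xyz":[[0,0,0],[0,0,0],[0,0,0],[0,0,0],[0,0,0],[0,0,0]],"roll":[4,6,6,5,3,0]}'
python3 -m crank '{"xyz":[[0,0,0],[0,0,0],[0,0,0],[0,0,0],[0,0,0]],"roll":[0,0,0,0,0]}' -0.1
python3 -m crank '{"xyz":[[0,-1,0],[0,-3,0],[0,-3,0],[0,-2,0],[0,0,0]],"roll":[0,0,0,0,0]}'
python3 -c "
from h import *
delta([.56,.10,.165])"
```

```text
time: 26.85
tool_pos: [0.5634, -0.16, 0.0747]
tool_rot: [-1.571, -0.0, 1.518]
contact_force: [-1.1, 3.4, 4.9]
opening: 0.0273
time: 27.35
tool_pos: [0.5633, -0.1603, 0.0743]
tool_rot: [-1.571, -0.0, 1.517]
contact_force: [-0.1, 0.8, 0.7]
opening: 0.0502
time: 27.85
tool_pos: [0.5652, -0.1609, 0.1686]
tool_rot: [-1.578, 0.002, 1.517]
contact_force: [-0.0, -0.7, 0.1]
opening: 0.0505
t 27.9 pos [ 0.5652 -0.1609  0.1686] rot [-1.5777  0.0025  1.517 ] F [-0.  -0.7  0.1] T [ 0.1   0.12 -0.05] open 0.0505 q [-0.41  0.47  1.39  0.    1.27  2.79]
tool delta cm [26.03  0.28  1.92] norm 26.10 roll deg None
```

```bash
python3 -m crank '{"xyz":[[2,0,0],[4,0,0],[4,0,0],[4,0,0],[4,0,0],[4,0,0],[3,0,0],[1,0,0],[0,0,0],[0,0,0]],"roll":[0,0,0,0,0,0,0,0,0,0]}'
python3 - <<'E'
from h import *
delta([.5636,-.1602,.074])
im=save("scene","s23.png",(250,170,330,240),10)
im=save("top","t23.png",(250,150,325,195),10)
E
```

```text
time: 28.85
tool_pos: [0.5744, 0.071, 0.1641]
tool_rot: [-1.573, -0.039, 1.562]
contact_force: [-0.3, -0.5, -0.1]
opening: 0.0505
t 28.9 pos [0.5744 0.071  0.1641] rot [-1.5732 -0.039   1.5619] F [-0.3 -0.5 -0.1] T [0.04 0.18 0.06] open 0.0505 q [-0.03  0.46  1.43  0.04  1.25  3.1 ]
tool delta cm [-23.46   8.1    0.9 ] norm 24.84 roll deg None
```

View pics/s23.png

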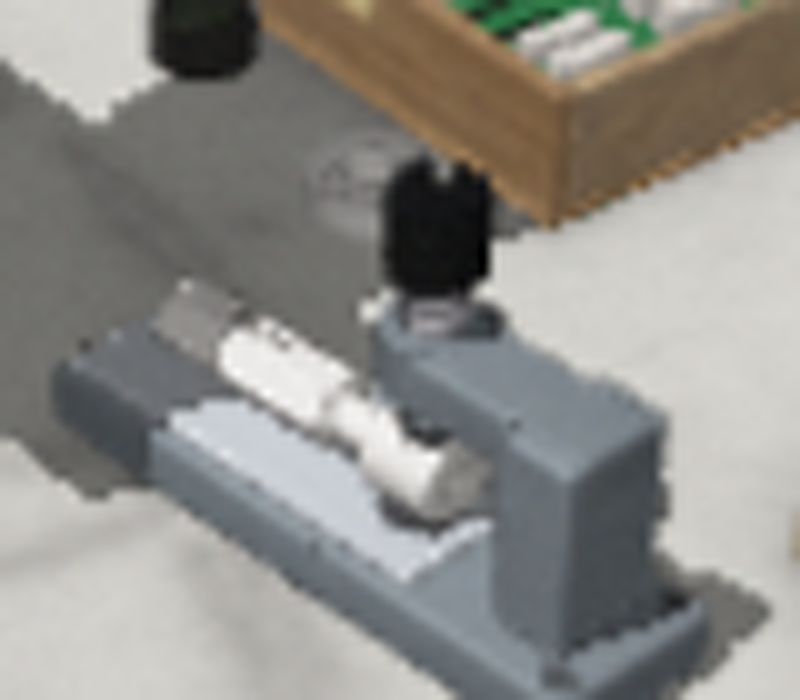

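View pics/t23.png

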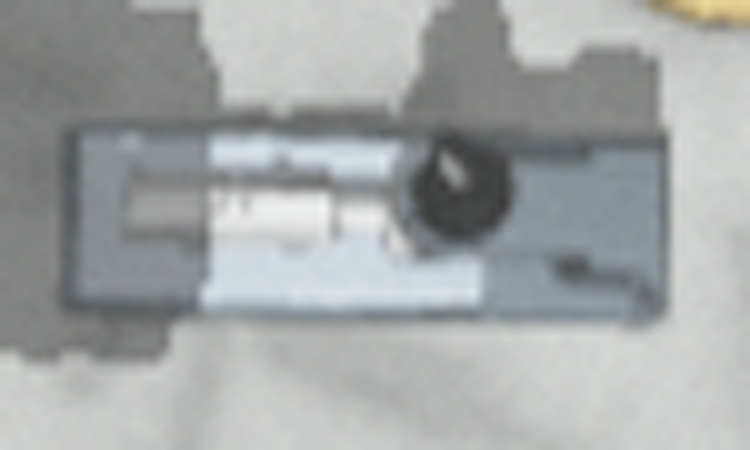

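```bash
python3 -m crank '{"xyz":[[0,0,0],[0,0,0],[0,0,0],[0,0,0],[0,0,0],[0,0,0],[0,0,0],[0,0,0]],"roll":[-6,-8,-8,-8,-8,-4,0,0]}'
python3 - <<'E'
from h import *
delta([.5636,-.1602,.074])
im=save("scene","s24.png",(100,100,420,320),2.5)
im=save("top","t24.png",(90,100,410,250),2.5)
E
python3 -c "
import cv2
s=cv2.imread('pics/s23.png');cv2.imwrite('pics/s25.png',cv2.resize(s[360:560,300:540],None,fx=3,fy=3,interpolation=cv2.INTER_CUBIC))"
```

```text
time: 29.75
tool_pos: [0.5745, 0.0716, 0.1643]
tool_rot: [-1.599, -0.028, 2.294]
contact_force: [0.5, -0.4, 0.6]
opening: 0.0503
t 29.8 pos [0.5745 0.0716 0.1643] rot [-1.5992 -0.0276  2.2937] F [ 0.5 -0.4  0.6] T [-0.05  0.17  0.01] open 0.0503 q [-0.03  0.46  1.43  0.04  1.25  2.37]
tool delta cm [-16.9    8.1   16.38] norm 24.90 roll deg None
```

View pics/s24.png

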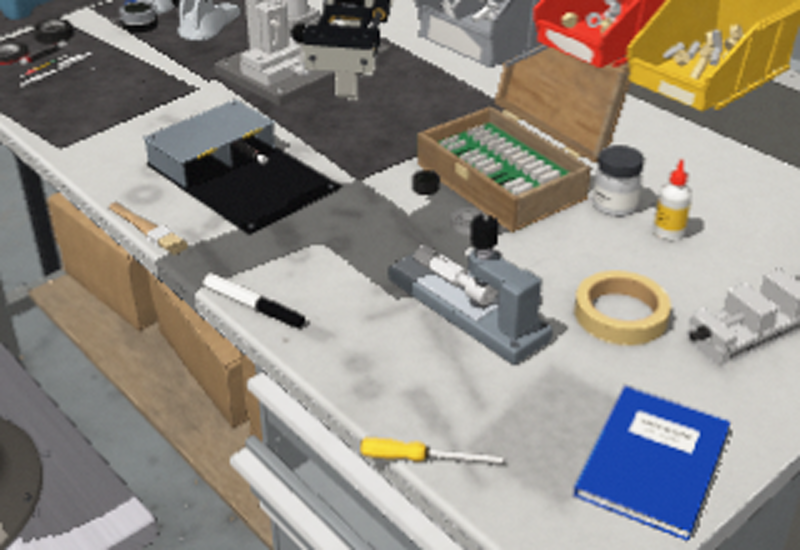

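View pics/t24.png

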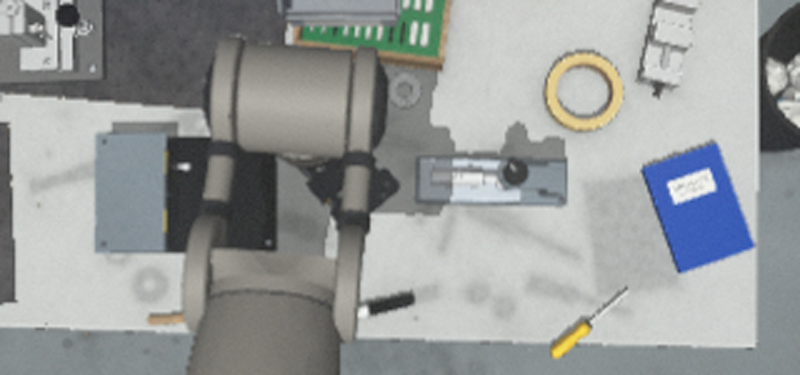

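View pics/s25.png

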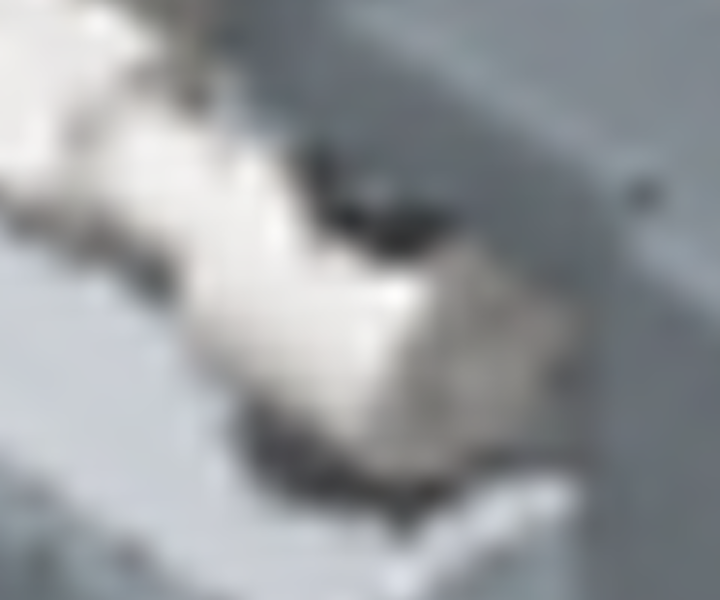

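The spindle's dark foot now sits on the cylinder, at about (390, 230) in the zoom. The threaded gauge and everything else look undisturbed, and the robot is clear. I'll hand in.

```bash
python3 -c "
from cell import robot
print(robot.hand_in())"
```

```text
the job is handed in; nothing more can be done
None
```

The plug gauge is clamped in the bench micrometer, and I handed the job in at about 30 s. I drew it out by its thick end, set it down on the apron, took it again by the handle and laid it on the bed. After letting go I turned the cap 5.3 rad (304°) clockwise.

**What the last checks showed**
- **Centring:** the thick end measures within about 1 mm of the spindle's axis. The two cameras disagree by about 2 mm on where that axis is.
- **Clamping:** the white line on the cap turned about 310°, which matches the wrist, so the cap did not slip in the fingers. The spindle stalls after at most 3.2 rad, so the clutch must have slipped about 2 rad, where 0.79 was asked. The last picture shows the spindle's foot on the gauge, which had not shifted.
- **Rest of the bench:** the threaded gauge and the other things look undisturbed, and the robot touches nothing.

**What disagreed or went wrong**
- **Tool height:** the reported TCP read about 32 mm lower than the fingertips really were. My first grip therefore closed on air above the gauge. I corrected for this from the pictures.
- **Handle grip:** the gripper read 21 mm on the 24 mm handle, and I did not find out why. The grip held.
- **Torque:** the wrist torque reading was too noisy to show the clutch clicking.
- **Last joint:** it reached 3.10 rad, just inside its 3.11 limit, while backing away. I turned it back before handing in.

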